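# Sort slide carriers into the narrowest slots of the scanner rack

### The arm

A 6-joint arm with a two-finger parallel gripper is mounted at the origin on the work surface. World frame = base frame: x ahead of the robot, y to its left, z up, the work surface at z = 0. Lengths are in mm, angles in rad, forces in N, time in s.
With the tool pointing down it reaches from about 325 to 775 mm from the base axis. Payload 5.5 kg.
Tool frame: the origin (TCP) lies midway between the tips of the shut fingers; the grasp point (between the pads) lies 19 mm behind it (manip.pinch_z is the distance from the TCP to the grasp point, in mm); z points along the fingers, y is the direction in which the jaws open and shut (so a half turn about z gives the same grasp; the last joint's range is limited). The gripper opens to 88 mm and grips with 3 to 60 N. Pads are 20 mm wide; open, the fingers measure 115 mm over their backs; the gripper's body (75 mm by 178 mm) begins 61 mm behind the grasp point.
Start: joints at [1.146, 0.091, 1.231, -0, 1.82, -0.057], TCP at [215.743, 559.885, 222.631] pointing down, gripper open.
Joint ranges: [-2.87, 2.87], [-0.86, 2.18], [0.17, 2.46], [-1.51, 4.65], [0.06, 2.69], [-2.65, 2.65]. Speed limits (rad/s): [2.57, 2.57, 3.01, 3.14, 3.14, 3.14].

### API

Orientations are given as a unit quaternion [x, y, z, w].
In Python, from station import manip, get_image, finder gives the robot as it stands.
- The arm moves only by the tool step_arm, never from a script. Its argument "commands" is a list of rows, each a list of 2 entries, a list of its own where there are three numbers: the shift along the tool's x, y, z normalised to -1 to 1, where 1 is 0.3 m, then the turn, a rotation vector about the tool's x, y, z normalised to -1 to 1, where 1 is 2 pi rad. In form: [[[x, y, z], [ax, ay, az]], ...]. A call has 1 to 12 rows; each row is the pose to reach, as a shift and turn from the pose measured when the call began, along the tool's axes at that moment, turning the shorter way round; what a row does not reach only later rows make up. A row lasts 1/10 s, in which the tool goes at most 50 mm and 8.59 degrees, less where a joint would pass 70% of its speed; a pose out of reach is approached as far as the arm can. A call with a number of a shift or a turn outside -1 to 1 is refused whole. A call with a gripper value outside its range is refused whole. "jaw" is the finger opening in mm, from 0 to 87.8, set as the call begins (left out, the last holds). The fingers move at their own pace and stop on an object; "grip_force" is the grip in N (left out, the last holds). Time passes only in rows, so rows that repeat a pose let the fingers close. It gives the time, the measured TCP pose, the force and the opening at its end, in the units of the state.
- manip.observe(): the state, without advancing time (a new reading comes with each control period).
- get_image(name): name is "scene" or "top" or "wrist"; returns a dict with "image" (384x512x3 uint8, red, green, blue), "K" (3x3 intrinsics, pixels), "dist" ([k1, k2, p1, p2, k3] as OpenCV has them; the pictures are not rectified), "pose" (4x4, takes a point from camera to world coordinates). Camera axes: x right, y down, z forward; pixel columns grow to the right and rows downward; lengths in mm; the calibration is good to about 2 mm. A picture is of the moment at which its call begins. There is no depth.
- manip.finish_job(): hands the job in, once; it reports no verdict.
Trained networks look in the newest picture that a camera, given by its name, has taken for a name from the list of things; names that differ only in an ending like _2 or _b are one class to them, and where a whole thing is asked for, a point or a joint stands for the part that bears it (a point fixed in the world has none). Each returns a list of dicts, best first, with "score" (0 to 1); they miss things now and then, are a little off and sometimes report something else, mostly with a low value. They report only what shows in the picture. A call takes as long as a camera call. They do not tell look-alikes from the thing itself.
- finder.recognise(camera, thing): "point" ([x, y, z] in mm, in the coordinates of the camera as it stood for that picture, good to about 4 mm: the middle of the surface that is visible of it).
- finder.pinpoint(camera, thing): "point" ([x, y, z] in mm, in the coordinates of the camera as it stood for that picture, good to about 4 mm: a listed point, or the origin of a listed thing).
The state is a dict: "t": time; "q": joint angles; "qd": joint speeds; "tau": joint torques, N m; "ee_pos": TCP position; "tool_rot": TCP orientation; "force": force on the tool from outside, world axes, zero at the start; "ft_torque": the same for the moment, N m; "opening": finger opening in mm.
Only numpy, scipy, OpenCV 4.12 (cv2) and the standard library are available. Lean on these libraries where they do the work, as an engineer would, in place of code of your own. Each camera call takes 0.05 s, during which the arm holds its last target.

### The job

Three slide carriers that differ only in thickness lean in the sloping white tray. Stand each one upright, with the same edge down as now, in the narrowest slot of the aluminium rack that it fits, fully down on the slot's floor, and let go. Do not force a carrier into a slot that is too narrow, and leave the bottle, the mouse and the grey slide box where they are.

Things in the scene. Friction and masses are not known exactly. Their poses are not given: they have to be found in the camera images.
- carrier_a: Closed flat black slide carrier, 56 mm wide, 84 tall, 8, 12, 16 or 20 thick: unknown which, no two alike. 45-170 g. Origin: middle of the lower edge of the broad face leaning on the tray's backrest. x: from that face through the thickness (body fills x = 0 to thickness), y: along the width, z: up the height. In the rack either broad face may face either way; the lower edge stays down.
- carrier_b: Closed flat black slide carrier, 56 mm wide, 84 tall, 8, 12, 16 or 20 thick: unknown which, no two alike. 45-170 g. Origin: middle of the lower edge of the broad face leaning on the tray's backrest. x: from that face through the thickness (body fills x = 0 to thickness), y: along the width, z: up the height. In the rack either broad face may face either way; the lower edge stays down.
- carrier_c: Closed flat black slide carrier, 56 mm wide, 84 tall, 8, 12, 16 or 20 thick: unknown which, no two alike. 45-170 g. Origin: middle of the lower edge of the broad face leaning on the tray's backrest. x: from that face through the thickness (body fills x = 0 to thickness), y: along the width, z: up the height. In the rack either broad face may face either way; the lower edge stays down.
- tray: Fixed white tray, base 100 (x) by 216 mm (y), 8 thick. Origin: centre of its underside, z up. Three pockets at y = -68, 0, 68 mm; each holds a carrier leaning 0.45 rad from upright, top towards the tray's -x, on a tilted ledge against a tilted backrest. Lower edge of the leaned-on face: x = 0, z = 34 mm. Neighbours stand 12 mm apart.
- backrest (a point): Top of the tray's 5 mm thick backrest (middle pocket), 46 mm up along the leaning carrier. It has this height only behind the carriers' side edges; between them, in a gap 38 mm wide, it is 28 mm high. Dividers between pockets reach 18 mm up; a front lip 10 mm high stands 27 mm before the backrest. The upper 38 mm of each carrier is free all round. Axes as the tray's.
- rack: Fixed aluminium rack, 218 mm (x) by 96 mm (y) by 44 mm high. Origin: centre of its underside on the bench; z up. Four slots cross it, side by side along x, 54 mm apart, from the widest (22 mm) at -x to the narrowest (10 mm) at +x.
- slot_1 (a point): Slot 1 of the rack: 22 mm wide (along x) and 64 mm long (along y), with upright walls, takes the 20 mm carrier with 2 mm of play. The point is the centre of the slot's floor, 10 mm above the bench and 34 mm below the rack's top; axes as the rack's. The mouth's long edges have a 3 mm, 45 degree lead-in.
- slot_2 (a point): Slot 2 of the rack: 18 mm wide (along x) and 64 mm long (along y), with upright walls, takes the 16 mm carrier with 2 mm of play. The point is the centre of the slot's floor, 10 mm above the bench and 34 mm below the rack's top; axes as the rack's. The mouth's long edges have a 3 mm, 45 degree lead-in.
- slot_3 (a point): Slot 3 of the rack: 14 mm wide (along x) and 64 mm long (along y), with upright walls, takes the 12 mm carrier with 2 mm of play. The point is the centre of the slot's floor, 10 mm above the bench and 34 mm below the rack's top; axes as the rack's. The mouth's long edges have a 3 mm, 45 degree lead-in.
- slot_4 (a point): Slot 4 of the rack: 10 mm wide (along x) and 64 mm long (along y), with upright walls, takes the 8 mm carrier with 2 mm of play. The point is the centre of the slot's floor, 10 mm above the bench and 34 mm below the rack's top; axes as the rack's. The mouth's long edges have a 3 mm, 45 degree lead-in.
- bottle: Bystander: small amber glass bottle with a black cap, 38 mm across, 75 mm tall; origin: centre of its underside.
- mouse: Bystander: black computer mouse, 105 by 58 by 29 mm; origin: centre of its underside.
- slidebox: Bystander: closed grey slide box, 85 by 100 by 30 mm; origin: centre of its underside.
There are look-alikes about, which are no part of the job. Leave any pink or yellow look-alike of the carrier_b alone. What is shaped like the carrier_c but blue is not meant.

How it is judged:
By the outcome, as a careful person would: the job done as asked, in the order asked, and still so for the second after the job is handed in, with the robot touching nothing.
It also fails if it takes over 72 s, if anything falls off the work surface, if the arm or the gripper's body presses on something with over 40 N, if the wrist force passes 120 N, or if a joint passes its speed limit or range.

## Working session

There is one attempt and no reset: what is moved stays moved. The work goes in short steps, Python scripts to look and compute and a tool call to move; the robot and the scene stay as the last step left them, time stands still between calls to the robot, and variables do not carry over. Pictures are saved under pics/ and viewed, and the job is handed in when it is done.

Besides the shell and the picture viewer there is one more tool, called after ">>>" as name(argument=value, ...), one argument or row to a line, values as JSON. step_arm: Moves the arm, as the interface text tells. Scaled input: -1 to 1 covers 0.3 m each way for a shift and 2 pi rad each way for a turn. Its arguments: {"type":"object","properties":{"commands":{"type":"array","items":{"type":"array"}},"jaw":{"type":"number"},"grip_force":{"type":"number"}},"required":["commands"]}

```bash
ls; mkdir -p pics; python3 - <<'E'
from station import manip,get_image,finder
import cv2
for n in ["scene","top","wrist"]:
    d=get_image(n); cv2.imwrite(f"pics/{n}0.png",d["image"][:,:,::-1]); print(n,d["K"],d["dist"],d["pose"])
    for th in ["carrier_a","tray","rack","slot_1","slot_4","backrest"]:
        print(th,[(x["score"],(d["pose"]@[*x["point"],1])[:3].round(0)) for x in finder.pinpoint(n,th)])
print(manip.observe()); print(manip.pinch_z)
E
```

```text
pics
scene [[386.38185968   0.         256.32982107]
 [  0.         386.38185968 186.3547747 ]
 [  0.           0.           1.        ]] [-0.00584982  0.          0.          0.          0.        ] [[ 7.77007357e-01  4.69377650e-01 -4.19457016e-01  1.03233446e+03]
 [ 6.29260156e-01 -5.97223563e-01  4.97348642e-01 -5.29852166e+02]
 [-1.70652772e-02 -6.50391141e-01 -7.59407756e-01  9.40694614e+02]
 [ 0.00000000e+00  0.00000000e+00  0.00000000e+00  1.00000000e+00]]
carrier_a [(0.96, array([ 411., -335.,    9.])), (0.91, array([ 506., -435.,   22.])), (0.82, array([ 750., -207.,    8.])), (0.76, array([ 551., -276.,   37.])), (0.6, array([ 551., -141.,   31.])), (0.6, array([ 549., -212.,   33.]))]
tray [(0.93, array([ 550., -211.,    1.])), (0.43, array([746., -60.,  -2.]))]
rack [(0.64, array([564., 165.,  -0.]))]
slot_1 [(0.98, array([647., 171.,  11.])), (0.59, array([486., 158.,  10.])), (0.59, array([536., 162.,  12.])), (0.58, array([594., 166.,   8.])), (0.51, array([ 549., -140.,   28.]))]
slot_4 [(0.98, array([647., 171.,  11.])), (0.59, array([486., 158.,  10.])), (0.59, arr
[... 1771 characters left out ...]
t_1 []
slot_4 []
backrest []
{'t': 1.05, 'q': array([ 1.14628183e+00,  9.10837781e-02,  1.23068835e+00,  1.57344258e-05,
        1.81980165e+00, -5.67187094e-02]), 'qd': array([ 0.00237642, -0.00042384,  0.00028741, -0.0011267 ,  0.00186702,
        0.00042493]), 'tau': array([-3.41894447e-04, -4.46237397e+01, -4.06496251e+01,  6.97414088e-02,
        2.02285481e-02, -1.50810069e-05]), 'ee_pos': array([215.74940254, 559.88501856, 222.64751404]), 'tool_rot': array([ 1.82861214e-01,  9.83138737e-01,  1.09819768e-05, -5.15607275e-06]), 'force': array([ 0.41067221,  0.47851005, -0.20836257]), 'ft_torque': array([-0.0047236, -0.0028086,  0.0031779]), 'opening': 87.887585831974}
18.700000000000003
```

View images.

```bash
python3 - <<'E'
import cv2
for n in ["scene","top"]:
    i=cv2.imread(f"pics/{n}0.png"); cv2.imwrite(f"pics/{n}0b.png",cv2.resize(i,(800,600),interpolation=cv2.INTER_CUBIC))
E
```

```text
(no output)
```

View pics/scene0b.png

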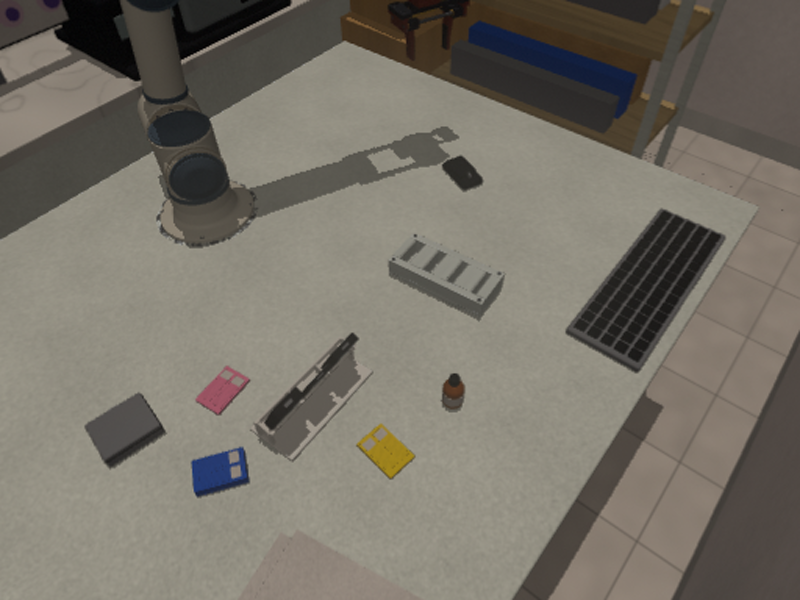

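View pics/top0b.png

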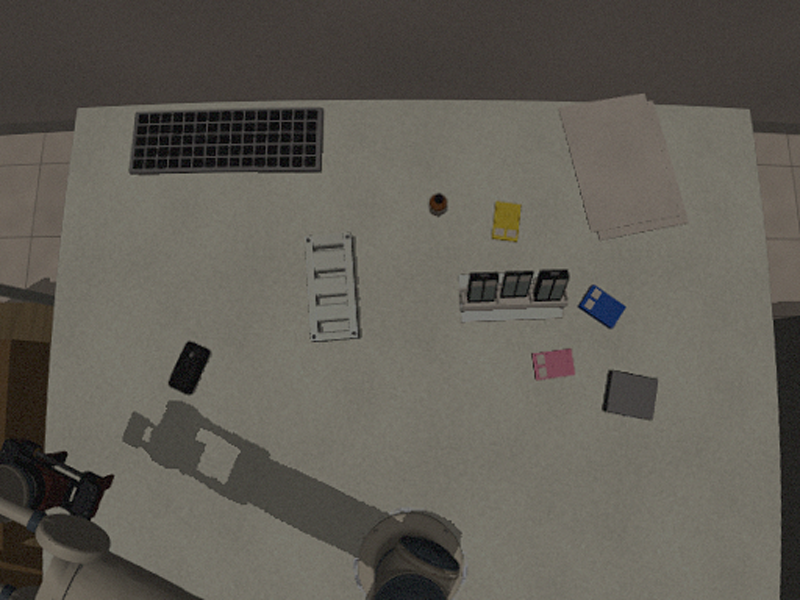

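```bash
cat > h.py <<'E'
import numpy as np, cv2
from scipy.spatial.transform import Rotation as R
from station import manip,get_image,finder
def rot(jaw_yaw,tilt=0.,tiltdir=None):
    """tool pointing down, jaw y axis along yaw; tilt rotates about tool x (about axis through horizontal), + => tool z leans toward -jaw dir"""
    y=np.array([np.cos(jaw_yaw),np.sin(jaw_yaw),0]); z=np.array([0,0,-1.]); x=np.cross(y,z)
    M=R.from_matrix(np.c_[x,y,z])
    return M*R.from_euler('x',tilt)   # tilt about tool x
def cmd(pos,M,show=True):
    s=manip.observe(); R0=R.from_quat(s['tool_rot'])
    sh=R0.inv().apply(np.array(pos)-s['ee_pos'])/300; rv=(R0.inv()*M).as_rotvec()/(2*np.pi)
    if show: print('cmd',[sh.round(4).tolist(),rv.round(4).tolist()],'dist',np.linalg.norm(sh)*300,'rows',np.linalg.norm(sh)*6,np.linalg.norm(rv)*360/8.59)
    return sh,rv
def st():
    s=manip.observe(); M=R.from_quat(s['tool_rot']).as_matrix()
    print('t',round(s['t'],2),'q',s['q'].round(2),'pos',s['ee_pos'].round(1),'y',M[:,1].round(3),'z',M[:,2].round(3),'F',s['force'].round(1),'op',round(s['opening'],2))
def pic(n,f,scale=1.5):
    d=get_image(n); cv2.imwrite(f'pics/{f}.png',cv2.resize(d['image'][:,:,::-1],None,fx=scale,fy=scale,interpolation=cv2.INTER_CUBIC)); np.savez(f'pics/{f}.npz',**d); return d
def pp(d,n,th):
    for x in finder.pinpoint(n,th): print(th,x['score'],(d['pose']@[*x['point'],1])[:3].round(1))
def ray(d,px,z):
    """pixel -> world point at height z"""
    u=cv2.undistortPoints(np.array([[px]],float),d['K'],d['dist'])[0,0]
    v=d['pose'][:3,:3]@[*u,1]; o=d['pose'][:3,3]; return o+v*(z-o[2])/v[2]
def proj(d,P):
    T=np.linalg.inv(d['pose']); return cv2.projectPoints(np.atleast_2d(P).astype(float),cv2.Rodrigues(T[:3,:3])[0],T[:3,3],d['K'],d['dist'])[0][:,0]
E
python3 - <<'E'
from h import *
print([a for a in dir(manip) if a[0]!='_']); st()
cmd((390,362,222),rot(.6)); cmd((565,165,222),rot(.08))
E
```

```text
['PlanningError', 'finish_job', 'observe', 'pinch_z']
t 1.05 q [ 1.15  0.09  1.23  0.    1.82 -0.06] pos [215.7 559.9 222.6] y [0.36  0.933 0.   ] z [-0.  0. -1.] F [ 0.4  0.5 -0.2] op 87.89
cmd [[-0.7792, -0.4067, 0.0021], [0.0, -0.0, 0.096]] dist 263.6705720381485 rows 5.27341144076297 4.02207314429955
cmd [[-1.5596, -0.8097, 0.0021], [0.0, -0.0, 0.1787]] dist 527.1722460272396 rows 10.543444920544793 7.490502170270578
```

>>> step_arm(
  commands=[
    [[-0.78,-0.406,0],[0,0,0.096]],
    [[-0.78,-0.406,0],[0,0,0.096]],
    [[-0.78,-0.406,0],[0,0,0.096]],
    [[-0.78,-0.406,0],[0,0,0.096]],
    [[-0.78,-0.406,0],[0,0,0.096]],
    [[-0.78,-0.406,0],[0,0,0.096]],
    [[-0.78,-0.406,0],[0,0,0.096]],
  ],
  jaw=50,
)

```text
t: 1.75
ee_pos: [391.4, 360.8, 222.8]
tool_rot: [0.468, 0.884, 0.0, 0.0]
force: [-0.7, 0.3, 0.0]
opening: 50.1
```

```bash
python3 - <<'E'
from h import *
st(); cmd((565,125,222),rot(.08))
E
```

```text
t 1.75 q [ 0.68 -0.09  1.41  0.    1.82  0.08] pos [391.4 360.8 222.8] y [0.827 0.562 0.   ] z [ 0.  0. -1.] F [-0.7  0.3  0. ] op 50.15
cmd [[-0.9754, 0.0371, 0.0024], [0.0, -0.0, 0.0822]] dist 292.8471846298065 rows 5.856943692596131 3.445157528432042
```

```bash
python3 - <<'E'
from h import *
cmd((555,180,222),rot(.08))
E
```

```text
cmd [[-0.8051, 0.1125, 0.0025], [0.0, -0.0, 0.0822]] dist 243.86341599339806 rows 4.877268319867961 3.445157528432042
```

>>> step_arm(
  commands=[
    [[-0.805,0.112,0],[0,0,0.082]],
    [[-0.805,0.112,0],[0,0,0.082]],
    [[-0.805,0.112,0],[0,0,0.082]],
    [[-0.805,0.112,0],[0,0,0.082]],
    [[-0.805,0.112,0],[0,0,0.082]],
    [[-0.805,0.112,0],[0,0,0.082]],
    [[-0.805,0.112,0],[0,0,0.082]],
  ],
)

```text
t: 2.45
ee_pos: [554.7, 181.1, 222.2]
tool_rot: [0.678, 0.735, -0.0, -0.001]
force: [-0.4, 0.7, -0.0]
opening: 50.0
```

```bash
python3 - <<'E'
from h import *
st(); d=pic('wrist','w1'); pp(d,'wrist','rack'); pp(d,'wrist','slot_1')
cmd((545,-30,222),rot(.08))
E
```

```text
t 2.45 q [0.26 0.05 1.28 0.   1.82 0.18] pos [554.7 181.1 222.2] y [ 0.997  0.082 -0.001] z [-0.001  0.001 -1.   ] F [-0.4  0.7 -0. ] op 50.03
rack 0.83 [569.2 167.7   5.7]
slot_1 0.94 [484.9 154.7  13.9]
slot_1 0.91 [591.7 173.5  10.3]
slot_1 0.73 [535.6 161.6   8.7]
slot_1 0.61 [646.6 171.   10.1]
cmd [[-0.7018, -0.0892, 0.0025], [0.0, -0.0001, 0.0007]] dist 212.22903620059563 rows 4.244580724011913 0.02886407844102445
```

View pics/w1.png

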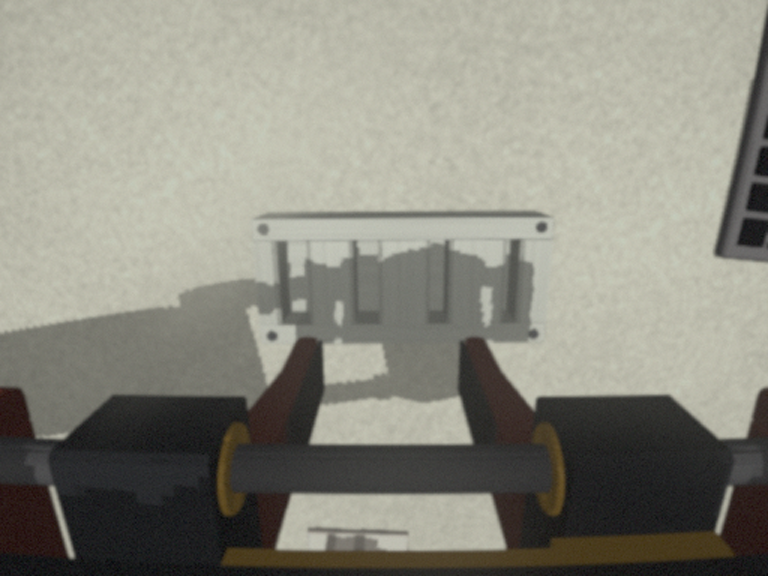

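```bash
cat > fit.py <<'E'
from h import *
E
python3 - <<'E'
from h import *
d=dict(np.load('pics/w1.npz')); im=d['image']
c=im[130:240,160:380,::-1]; cv2.imwrite('pics/w1c.png',cv2.resize(c,None,fx=3.6,fy=3.6,interpolation=cv2.INTER_CUBIC))
for p in [(263,229),(541,227),(272,336),(533,334)]: print(ray(d,np.array(p)/1.5,44).round(1))
t=cv2.imread('pics/top0.png')[145:225,190:235]; cv2.imwrite('pics/t0c.png',cv2.resize(t,None,fx=7,fy=7,interpolation=cv2.INTER_CUBIC))
E
```

```text
[461.6 197.5  44. ]
[661.4 215.3  44. ]
[469.2 115.4  44. ]
[668.9 133.2  44. ]
```

View pics/w1c.png

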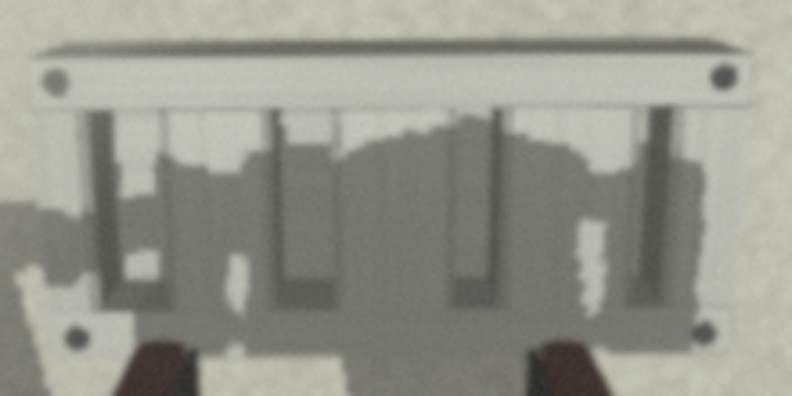

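View pics/t0c.png

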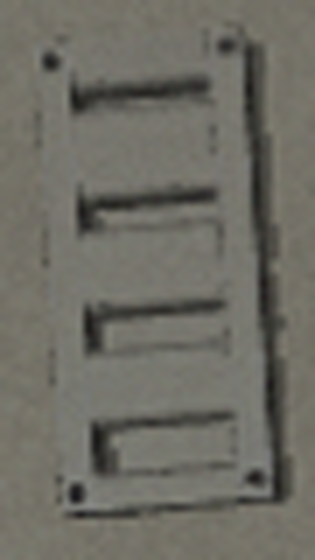

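```bash
python3 - <<'E'
from h import *
d=dict(K=np.array([[352.17535752,0,259.19491229],[0,352.17535752,184.67790343],[0,0,1]]),dist=np.array([-0.11017091,0,0,0,0]),pose=np.array([[6.40440610e-03,-9.89482396e-01,1.44511494e-01,3.95609720e+02],[-9.99927840e-01,-4.86803216e-03,1.09825993e-02,1.72032273e-01],[-1.01636021e-02,-1.44571403e-01,-9.89442172e-01,1.15341137e+03],[0,0,0,1]]))
P=np.array([ray(d,np.array(p)/7+[190-.43,145-.43],44) for p in [(51,61),(227,45),(76,493),(256,477)]]);print(P.round(1),P.mean(0))
# image: scale
cmd((545,-30,222),rot(.0)); cmd((535,-190,222),rot(.0))
E
```

```text
[[659.6 215.5  44. ]
 [667.3 133.7  44. ]
 [459.8 197.7  44. ]
 [467.7 116.2  44. ]] [563.63342829 165.78099502  44.        ]
cmd [[-0.7018, -0.0892, 0.0025], [0.0, -0.0001, 0.0134]] dist 212.22903620059563 rows 4.244580724011913 0.5618751863220974
cmd [[-1.2304, -0.1673, 0.002], [0.0, -0.0001, 0.0134]] dist 372.5216994518751 rows 7.450433989037502 0.5618751863220974
```

>>> step_arm(
  commands=[
    [[-0.7,-0.09,-0.1],[0,0,0.0134]],
    [[-0.7,-0.09,-0.1],[0,0,0.0134]],
    [[-0.7,-0.09,-0.1],[0,0,0.0134]],
    [[-0.7,-0.09,-0.1],[0,0,0.0134]],
    [[-1,-0.13,-0.1],[0,0,0.0134]],
    [[-1,-0.13,-0.1],[0,0,0.0134]],
    [[-1,-0.13,-0.1],[0,0,0.0134]],
  ],
)

```text
t: 3.3
ee_pos: [539.6, -123.6, 252.9]
tool_rot: [0.709, 0.706, -0.0, 0.0]
force: [0.3, 0.2, -0.4]
opening: 50.0
```

```bash
python3 - <<'E'
from h import *
st(); d=pic('wrist','w2'); pp(d,'wrist','tray'); pp(d,'wrist','carrier_a'); pp(d,'wrist','backrest')
E
```

```text
t 3.3 q [-0.29 -0.03  1.3  -0.    1.87 -0.28] pos [ 539.6 -123.6  252.9] y [ 1.    -0.004  0.   ] z [ 0.    -0.001 -1.   ] F [ 0.3  0.2 -0.4] op 50.02
tray 0.62 [ 549.6 -208.6   -3. ]
carrier_a 0.89 [ 542.5 -140.7   31.1]
carrier_a 0.84 [ 754.7 -208.6    7.8]
carrier_a 0.77 [ 546.6 -210.9   36.5]
carrier_a 0.65 [ 556.7 -276.3   34.7]
carrier_a 0.65 [ 501.3 -436.    23.7]
```

View pics/w2.png

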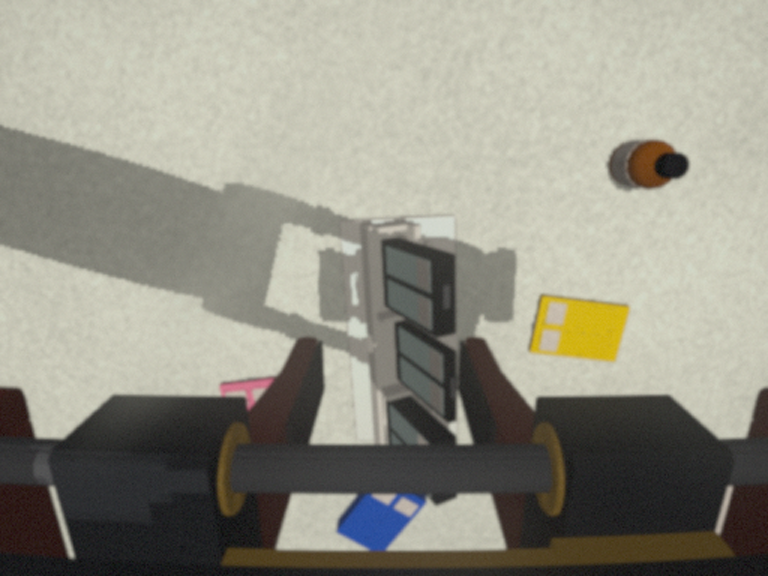

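```bash
python3 - <<'E'
from h import *
d=dict(np.load('pics/w2.npz')); im=d['image']
c=im[130:310,200:330,::-1]; cv2.imwrite('pics/w2c.png',cv2.resize(c,None,fx=4,fy=4,interpolation=cv2.INTER_CUBIC)) 
# model overlay
def model(cx,cy,yaw):
    Rt=R.from_euler('z',yaw).as_matrix(); return lambda P: np.array(P)@Rt.T+[cx,cy,0]
E
```

```text
(no output)
```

View pics/w2c.png

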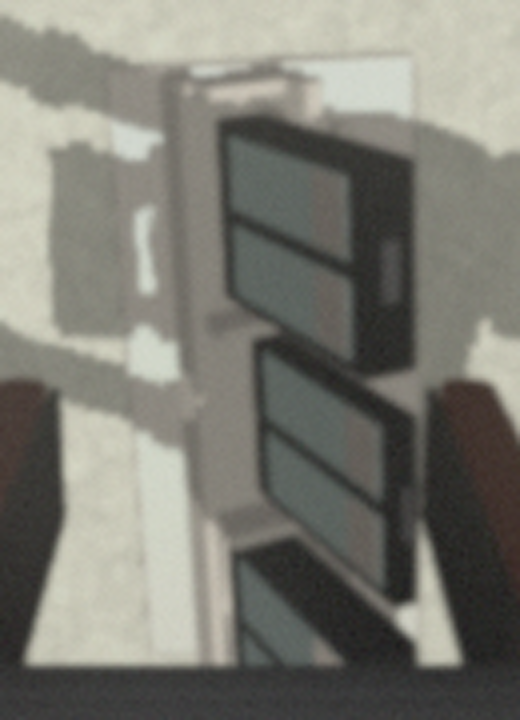

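```bash
cat > ov.py <<'E'
from h import *
L=.45
def carrier_pts(yc,t,cx,cy,yaw):
    Rt=R.from_euler('z',yaw).as_matrix()
    xc=np.array([np.cos(L),0,np.sin(L)]); zc=np.array([-np.sin(L),0,np.cos(L)]); yv=np.array([0,1,0])
    o=np.array([0,yc,34.])
    P=[o+xc*a+yv*b+zc*c for a in (0,t) for b in (-28,28) for c in (0,84)]
    return np.array(P)@Rt.T+[cx,cy,0]
def base_pts(cx,cy,yaw):
    Rt=R.from_euler('z',yaw).as_matrix(); return np.array([[x,y,8] for x,y in [(-50,-108),(50,-108),(50,108),(-50,108)]])@Rt.T+[cx,cy,0]
E
python3 - <<'E'
from ov import *
d=dict(np.load('pics/w2.npz'))
px=lambda p: np.array(p)/4+[200-.375,130-.375]
for p in [(412,54),(112,67),(155,655),(414,400)]: print(ray(d,px(p),8).round(1))
E
```

```text
[594.6 -98.4   8. ]
[ 498.6 -102.1    8. ]
[ 507.  -318.3    8. ]
[ 599.  -217.3    8. ]
```

```bash
cat > ov2.py <<'E'
from ov import *
import sys
f,cx,cy,yaw=sys.argv[1],*map(float,sys.argv[2:5]); ts=list(map(float,sys.argv[5:8]))
x0,y0,x1,y1,s=map(int,sys.argv[8:13])
if f=='top0':
    d=dict(K=np.array([[352.17535752,0,259.19491229],[0,352.17535752,184.67790343],[0,0,1]]),dist=np.array([-0.11017091,0,0,0,0]),pose=np.array([[6.40440610e-03,-9.89482396e-01,1.44511494e-01,3.95609720e+02],[-9.99927840e-01,-4.86803216e-03,1.09825993e-02,1.72032273e-01],[-1.01636021e-02,-1.44571403e-01,-9.89442172e-01,1.15341137e+03],[0,0,0,1]]),image=cv2.imread('pics/top0.png')[:,:,::-1])
else: d=dict(np.load(f'pics/{f}.npz'))
c=cv2.resize(d['image'][y0:y1,x0:x1,::-1],None,fx=s,fy=s,interpolation=cv2.INTER_CUBIC).copy()
P=lambda X:((proj(d,X)-[x0,y0]+.5)*s).astype(int)
cv2.polylines(c,[P(base_pts(cx,cy,np.pi+yaw))],True,(0,200,0),1)
for yc,t in zip((-68,0,68),ts):
    q=P(carrier_pts(yc,t,cx,cy,np.pi+yaw))
    for a in range(8):
        for b in range(a):
            if bin(a^b).count('1')==1: cv2.line(c,tuple(map(int,q[a])),tuple(map(int,q[b])),(0,0,255),1)
cv2.imwrite(f'pics/ov_{f}.png',c)
E
python3 ov2.py w2 550.5 -208.5 .038 20 12 16 200 130 330 310 4; python3 ov2.py top0 550.5 -208.5 .038 20 12 16 285 165 375 215 8
```

```text
(no output)
```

View pics/ov_w2.png

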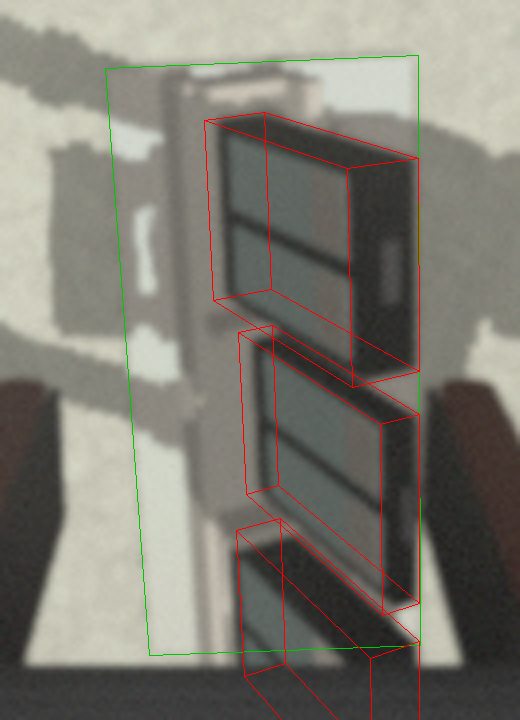

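View pics/ov_top0.png

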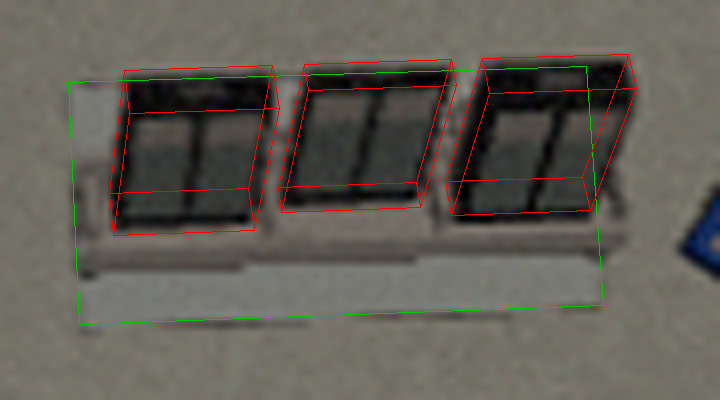

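>>> step_arm(
  commands=[
    [[-0.3,0.02,0],[0,0,0]],
    [[-0.3,0.02,0],[0,0,0]],
    [[-0.3,0.02,0],[0,0,0]],
  ],
)

```text
t: 3.8
ee_pos: [547.0, -209.5, 251.9]
tool_rot: [0.707, 0.708, 0.0, -0.001]
force: [0.1, 0.3, -0.3]
opening: 50.0
```

```bash
python3 - <<'E'
from h import *
st(); d=pic('wrist','w3')
E
python3 ov2.py w3 549.5 -208.5 .038 16 8 20 200 80 330 270 4
```

```text
t 3.8 q [-0.42  0.06  1.21  0.    1.87 -0.43] pos [ 547.  -209.5  251.9] y [ 1.     0.001 -0.001] z [-0.001  0.001 -1.   ] F [ 0.1  0.3 -0.3] op 50.02
```

View pics/ov_w3.png

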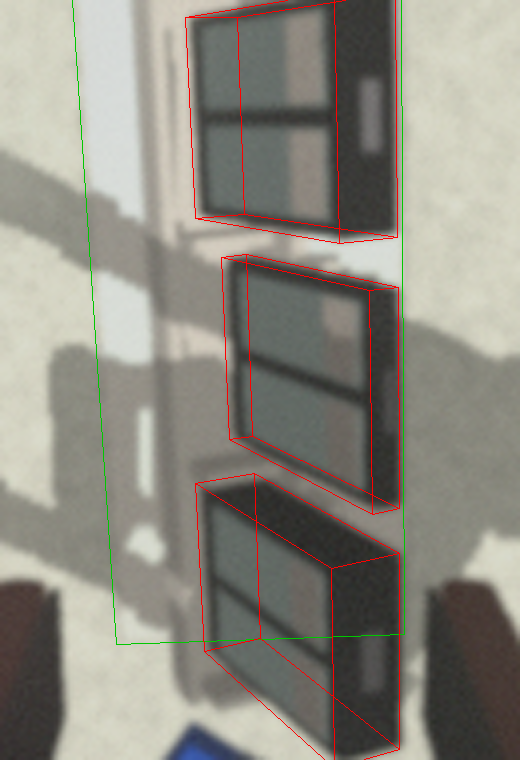

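```bash
cat > g.py <<'E'
from ov import *
T=(549.,-207.7,.038)
def grasp(yc,t,h):
    cx,cy,yaw=T; Rt=R.from_euler('z',np.pi+yaw).as_matrix()
    xc=np.array([np.cos(L),0,np.sin(L)]); zc=np.array([-np.sin(L),0,np.cos(L)])
    return Rt@(np.array([0,yc,34.])+xc*t/2+zc*h)+[cx,cy,0], rot(yaw,L)
RC=np.array([564.5,165.5]); RY=.089
def slot(i,z,off=(0,0)):
    u=np.array([np.cos(RY),np.sin(RY)]); v=np.array([-u[1],u[0]])
    p=RC+u*((i-2.5)*54+off[0])+v*off[1]; return (*p,z), rot(RY)
E
python3 - <<'E'
from g import *
for h in (120,46): p,M=grasp(-68,16,h); print(p); cmd(p,M)
E
```

```text
[ 591.37642859 -138.03979462  145.53337656]
cmd [[0.2309, 0.1482, 0.3562], [0.0716, -0.0016, -0.0055]] dist 134.8769258599646 rows 2.6975385171992916 3.009651630994627
[ 559.21221561 -139.26262335   78.90029098]
cmd [[0.2266, 0.041, 0.5783], [0.0716, -0.0016, -0.0055]] dist 186.73551818157563 rows 3.7347103636315127 3.009651630994627
```

>>> step_arm(
  commands=[
    [[0.23,0.148,0.2],[0.0716,-0.0016,-0.0055]],
    [[0.23,0.148,0.2],[0.0716,-0.0016,-0.0055]],
    [[0.2309,0.1482,0.356],[0.0716,-0.0016,-0.0055]],
    [[0.2309,0.1482,0.356],[0.0716,-0.0016,-0.0055]],
    [[0.2309,0.1482,0.356],[0.0716,-0.0016,-0.0055]],
  ],
)

```text
t: 4.35
ee_pos: [590.7, -135.6, 140.1]
tool_rot: [0.674, 0.703, -0.163, -0.159]
force: [0.4, -0.2, 1.5]
opening: 50.1
```

```bash
python3 - <<'E'
from g import *
st(); p,M=grasp(-68,16,46); cmd(p,M); pic('wrist','w4')
E
```

```text
t 4.35 q [-0.22  0.53  0.91 -0.13  2.14 -0.31] pos [ 590.7 -135.6  140.1] y [ 0.896  0.038 -0.443] z [-0.443 -0.015 -0.896] F [ 0.4 -0.2  1.5] op 50.13
cmd [[-0.0085, -0.0039, 0.2296], [-0.0014, -0.0002, 0.0006]] dist 68.94874793078411 rows 1.378974958615682 0.06701808349756588
```

View pics/w4.png

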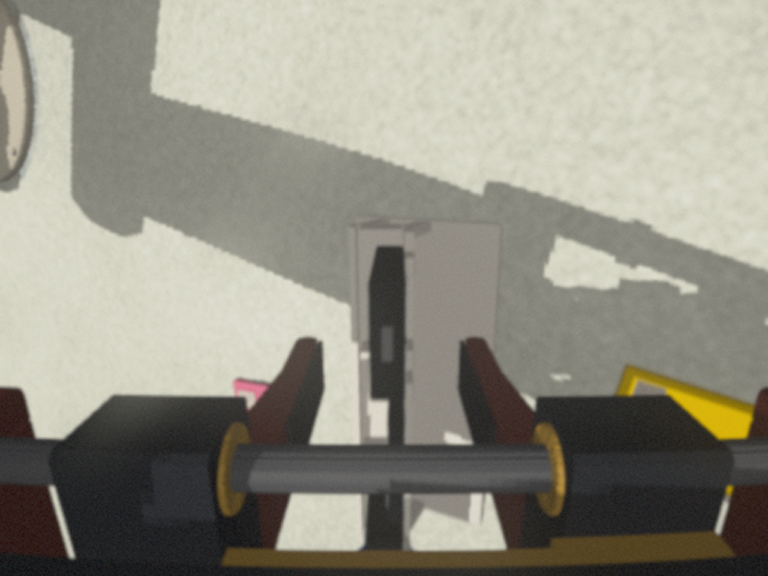

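>>> step_arm(
  commands=[
    [[-0.008,-0.004,0.12],[-0.0014,0,0]],
    [[-0.0085,-0.004,0.229],[-0.0014,0,0]],
    [[-0.0085,-0.004,0.229],[-0.0014,0,0]],
    [[-0.0085,-0.004,0.229],[-0.0014,0,0]],
  ],
)

```text
t: 4.8
ee_pos: [562.1, -141.5, 95.2]
tool_rot: [0.678, 0.704, -0.153, -0.145]
force: [0.1, -0.5, 0.7]
opening: 49.9
```

>>> step_arm(
  commands=[
    [[0,0,0],[0,0,0]],
    [[0,0,0],[0,0,0]],
    [[0,0,0],[0,0,0]],
    [[0,0,0],[0,0,0]],
    [[0,0,0],[0,0,0]],
  ],
  jaw=5,
  grip_force=25,
)

```text
t: 5.3
ee_pos: [562.3, -141.4, 94.8]
tool_rot: [0.678, 0.704, -0.153, -0.145]
force: [0.1, -0.1, -1.6]
opening: 15.9
```

```bash
python3 - <<'E'
from g import *
st(); p,M=grasp(-68,16,46); cmd(p,M); p,M=grasp(-68,16,116);cmd(p,M); cmd((560,-60,190),rot(.05))
E
```

```text
t 5.3 q [-0.24  0.44  1.11 -0.13  2.   -0.3 ] pos [ 562.3 -141.4   94.8] y [ 0.911  0.033 -0.412] z [-0.412 -0.019 -0.911] F [ 0.1 -0.1 -1.6] op 15.91
cmd [[0.0078, 0.0125, 0.0523], [0.004, 0.0006, -0.0002]] dist 16.315837478599846 rows 0.32631674957199697 0.17048967951014748
cmd [[0.007, 0.0184, -0.1809], [0.004, 0.0006, -0.0002]] dist 54.59901579416868 rows 1.0919803158833736 0.17048967951014748
cmd [[0.2703, -0.1289, -0.2912], [-0.0676, 0.0002, -0.002]] dist 125.3276070774385 rows 2.50655214154877 2.8342920494575177
```

>>> step_arm(
  commands=[
    [[0,0,0],[0,0,0]],
    [[0,0,0],[0,0,0]],
    [[0.004,0.01,0.03],[0.004,0,0]],
    [[0.008,0.0125,0.052],[0.004,0,0]],
    [[0.008,0.0125,0.052],[0.004,0,0]],
    [[0.008,0.0125,0.052],[0.004,0,0]],
  ],
  jaw=46,
)

```text
t: 5.9
ee_pos: [558.9, -139.1, 78.3]
tool_rot: [0.676, 0.702, -0.162, -0.154]
force: [0.1, 0.2, -0.4]
opening: 46.2
```

```bash
python3 - <<'E'
from g import *
st(); p,M=grasp(-68,16,46); cmd(p,M); pic('wrist','w5'); print(manip.observe()['qd'].round(2),manip.observe()['ft_torque'])
E
```

```text
t 5.9 q [-0.23  0.46  1.12 -0.13  2.   -0.3 ] pos [ 558.9 -139.1   78.3] y [ 0.899  0.033 -0.436] z [-0.436 -0.02  -0.9  ] F [ 0.1  0.2 -0.4] op 46.21
cmd [[-0.0007, 0.0001, -0.0021], [-0.0002, 0.0005, -0.0002]] dist 0.6739448161722782 rows 0.013478896323445563 0.024504298338090726
[-0.   -0.01 -0.01 -0.    0.    0.  ] [-0.04138289 -0.16106779  0.0152107 ]
```

View pics/w5.png

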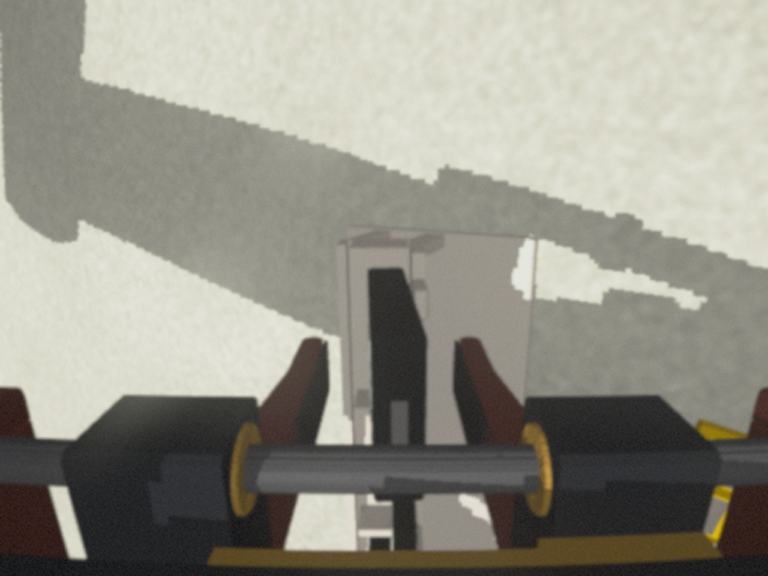

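>>> step_arm(
  commands=[
    [[0,0,0],[0,0,0]],
    [[0,0,0],[0,0,0]],
    [[0,0,0],[0,0,0]],
    [[0,0,0],[0,0,0]],
    [[0,0,0],[0,0,0]],
  ],
  jaw=5,
  grip_force=30,
)

```text
t: 6.45
ee_pos: [559.2, -139.2, 79.0]
tool_rot: [0.676, 0.702, -0.162, -0.153]
force: [-0.0, -0.3, 0.8]
opening: 15.7
```

```bash
python3 - <<'E'
from g import *
st(); p,M=grasp(-68,16,100);cmd(p,M); cmd((575,-60,190),rot(.05))
p,M=slot(2,140);print(p)
E
```

```text
t 6.45 q [-0.23  0.46  1.12 -0.13  2.   -0.3 ] pos [ 559.2 -139.2   79. ] y [ 0.9    0.033 -0.435] z [-0.434 -0.02  -0.9  ] F [-0.  -0.3  0.8] op 15.74
cmd [[-0.0009, 0.0002, -0.1796], [0.0, 0.0006, -0.0002]] dist 53.88941435541717 rows 1.0777882871083435 0.025375532745198444
cmd [[0.2604, -0.1049, -0.3612], [-0.0716, 0.0002, -0.002]] dist 137.24510211712723 rows 2.7449020423425443 3.0023203928031874
(np.float64(537.606862933613), np.float64(163.10017110432355), 140)
```

>>> step_arm(
  commands=[
    [[0,0,-0.06],[0,0,0]],
    [[0,0,-0.18],[0,0,0]],
    [[0,0,-0.19],[0,0,0]],
    [[0.26,-0.105,-0.36],[-0.0716,0,-0.002]],
    [[0.26,-0.105,-0.36],[-0.0716,0,-0.002]],
    [[0.26,-0.105,-0.36],[-0.0716,0,-0.002]],
    [[0.26,-0.105,-0.36],[-0.0716,0,-0.002]],
    [[0.5,-0.105,-0.36],[-0.0716,0,-0.002]],
    [[0.5,-0.105,-0.36],[-0.0716,0,-0.002]],
    [[0.5,-0.105,-0.36],[-0.0716,0,-0.002]],
    [[0.5,-0.105,-0.36],[-0.0716,0,-0.002]],
  ],
)

```text
t: 7.55
ee_pos: [572.2, 11.3, 188.0]
tool_rot: [0.689, 0.725, -0.002, -0.001]
force: [0.5, 0.1, -1.1]
opening: 15.8
```

```bash
python3 - <<'E'
from g import *
st(); cmd(*slot(2,150))
E
```

```text
t 7.55 q [-0.04  0.02  1.37 -0.    1.76 -0.09] pos [572.2  11.3 188. ] y [ 0.999  0.05  -0.004] z [-0.004 -0.002 -1.   ] F [ 0.5  0.1 -1.1] op 15.84
cmd [[0.5114, -0.0893, 0.126], [-0.0006, 0.0003, -0.0061]] dist 160.26416507788682 rows 3.2052833015577367 0.25820375215717245
```

>>> step_arm(
  commands=[
    [[0.511,-0.0893,0.126],[-0.0006,0.0003,-0.0061]],
    [[0.511,-0.0893,0.126],[-0.0006,0.0003,-0.0061]],
    [[0.511,-0.0893,0.126],[-0.0006,0.0003,-0.0061]],
    [[0.511,-0.0893,0.126],[-0.0006,0.0003,-0.0061]],
    [[0.511,-0.0893,0.126],[-0.0006,0.0003,-0.0061]],
    [[0.511,-0.0893,0.126],[-0.0006,0.0003,-0.0061]],
    [[0.511,-0.0893,0.126],[-0.0006,0.0003,-0.0061]],
  ],
)

```text
t: 8.25
ee_pos: [538.6, 161.1, 150.5]
tool_rot: [0.676, 0.737, 0.0, 0.0]
force: [-0.3, -0.3, -0.3]
opening: 15.5
```

```bash
python3 - <<'E'
from g import *
st(); cmd(*slot(2,150)); d=pic('wrist','w6'); pic('scene','s6',1.5); pic('top','t6')
E
```

```text
t 8.25 q [ 0.23 -0.01  1.47 -0.    1.69  0.14] pos [538.6 161.1 150.5] y [0.996 0.086 0.001] z [ 0.001 -0.001 -1.   ] F [-0.3 -0.3 -0.3] op 15.51
cmd [[0.007, -0.0026, 0.0017], [0.0001, 0.0001, -0.0004]] dist 2.3053340171044705 rows 0.04610668034208941 0.018924884052235903
```

View pics/w6.png

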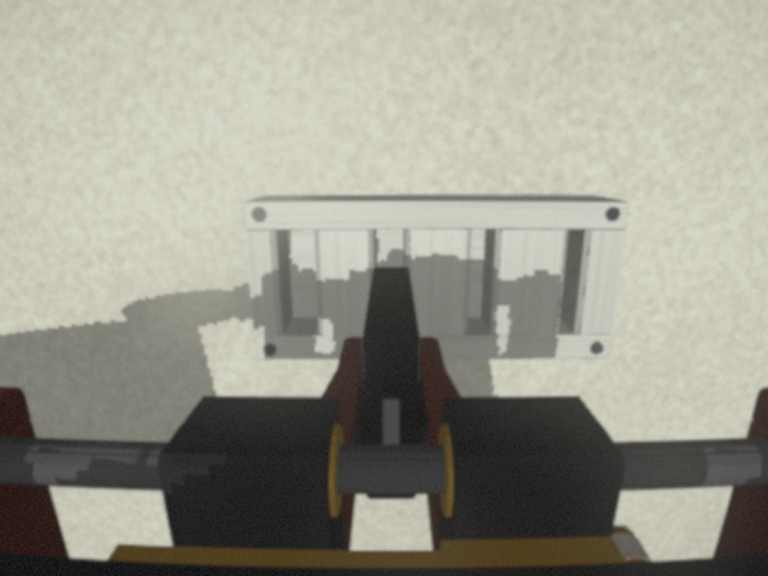

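View pics/s6.png

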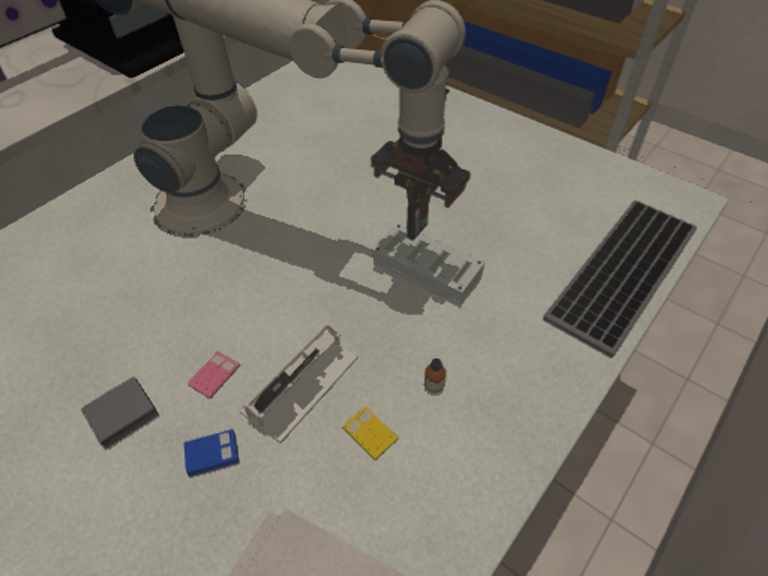

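```bash
cat > ov3.py <<'E'
from g import *
def draw(f,t,pos,quat,win,s,out,rc=RC,ry=RY,h=46):
    d=dict(np.load(f'pics/{f}.npz')); x0,y0,x1,y1=win
    c=cv2.resize(d['image'][y0:y1,x0:x1,::-1],None,fx=s,fy=s,interpolation=cv2.INTER_CUBIC).copy()
    P=lambda X:((proj(d,X)-[x0,y0]+.5)*s).astype(int)
    u=np.array([np.cos(ry),np.sin(ry),0]); v=np.array([-u[1],u[0],0]); o=np.array([*rc,0])
    for i,w in zip((1,2,3,4),(22,18,14,10)):
        q=[o+u*((i-2.5)*54+a*w/2)+v*b*32+[0,0,44] for a,b in ((-1,-1),(1,-1),(1,1),(-1,1))]
        cv2.polylines(c,[P(np.array(q))],True,(0,200,0),1)
    q=[o+u*a*109+v*b*48+[0,0,44] for a,b in ((-1,-1),(1,-1),(1,1),(-1,1))]
    cv2.polylines(c,[P(np.array(q))],True,(0,200,0),1)
    if t:
        M=R.from_quat(quat)
        X=np.array([pos+M.apply([b*28,a*t/2,z]) for a in (-1,1) for b in (-1,1) for z in (h,h-84)]); q=P(X)
        for a in range(8):
            for b in range(a):
                if bin(a^b).count('1')==1: cv2.line(c,tuple(map(int,q[a])),tuple(map(int,q[b])),(0,0,255),1)
    cv2.imwrite(f'pics/{out}.png',c)
E
python3 - <<'E'
from ov3 import *
s=manip.observe()
draw('w6',16,s['ee_pos'],s['tool_rot'],(160,125,425,270),3,'ov_w6')
draw('t6',16,s['ee_pos'],s['tool_rot'],(180,120,250,230),5,'ov_t6')
E
```

```text
(no output)
```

View pics/ov_w6.png

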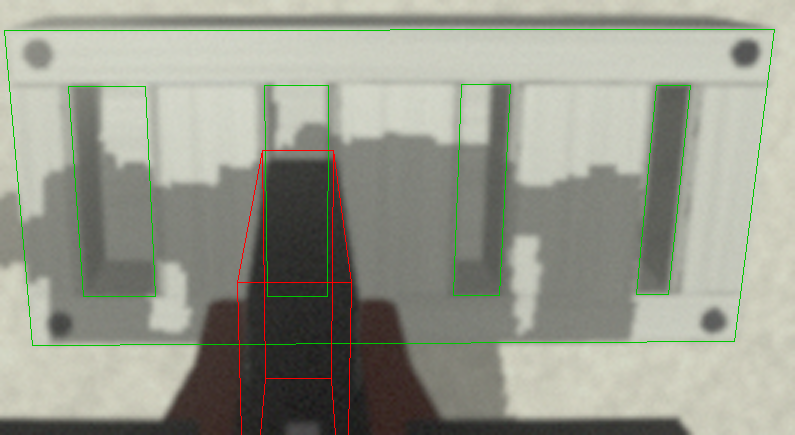

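View pics/ov_t6.png

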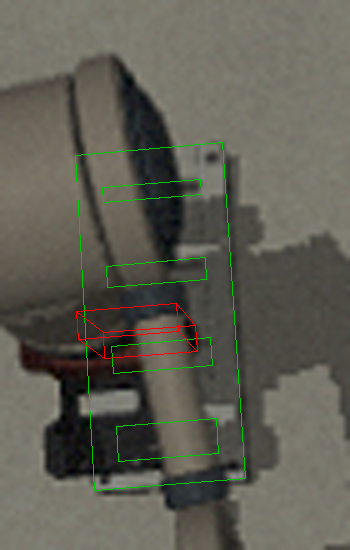

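```bash
sed -i 's/RC=np.array(.*/RC=np.array([565.0,165.5]); RY=.089/;s/RC=np.array(\[565.0,165.5\]); RY=.089; RY=.089/RC=np.array([565.0,165.5]); RY=.089/' g.py; python3 - <<'E'
from g import *
st()
for z in (97,84): cmd(*slot(2,z,(0,1.5)))
E
```

```text
t 8.4 q [ 0.23 -0.01  1.47 -0.    1.69  0.14] pos [538.2 161.7 150.5] y [0.996 0.087 0.001] z [ 0.001 -0.    -1.   ] F [ 0.4  0.4 -0.2] op 15.87
cmd [[0.0099, -0.0002, 0.1782], [0.0001, 0.0, -0.0004]] dist 53.539953851355584 rows 1.0707990770271116 0.01592521397183817
cmd [[0.0099, -0.0002, 0.2215], [0.0001, 0.0, -0.0004]] dist 66.5240000362879 rows 1.330480000725758 0.01592521397183817
```

>>> step_arm(
  commands=[
    [[0.0099,0,0.09],[0,0,-0.0004]],
    [[0.0099,0,0.17],[0,0,-0.0004]],
    [[0.0099,0,0.178],[0,0,-0.0004]],
    [[0.0099,0,0.178],[0,0,-0.0004]],
    [[0.0099,0,0.195],[0,0,-0.0004]],
    [[0.0099,0,0.21],[0,0,-0.0004]],
    [[0.0099,0,0.22],[0,0,-0.0004]],
    [[0.0099,0,0.22],[0,0,-0.0004]],
  ],
)

```text
t: 9.2
ee_pos: [538.0, 164.6, 84.3]
tool_rot: [0.675, 0.738, 0.0, 0.0]
force: [-0.4, -0.1, -1.1]
opening: 15.9
```

```bash
python3 - <<'E'
from g import *
st()
for z in (84,56): cmd(*slot(2,z,(0,1.5)))
s=manip.observe(); pic('wrist','w7'); pic('scene','s7')
from ov3 import *
draw('w7',16,s['ee_pos'],s['tool_rot'],(160,125,425,270),3,'ov_w7')
E
```

```text
t 9.2 q [ 0.24  0.01  1.56 -0.    1.57  0.15] pos [538.  164.6  84.3] y [0.996 0.089 0.001] z [ 0.001 -0.    -1.   ] F [-0.4 -0.1 -1.1] op 15.86
cmd [[-0.0, 0.0001, 0.0011], [0.0001, 0.0, 0.0001]] dist 0.3320883959492877 rows 0.006641767918985754 0.004891281285476203
cmd [[-0.0, -0.0, 0.0944], [0.0001, 0.0, 0.0001]] dist 28.331489861528986 rows 0.5666297972305797 0.004891281285476203
```

View pics/ov_w7.png

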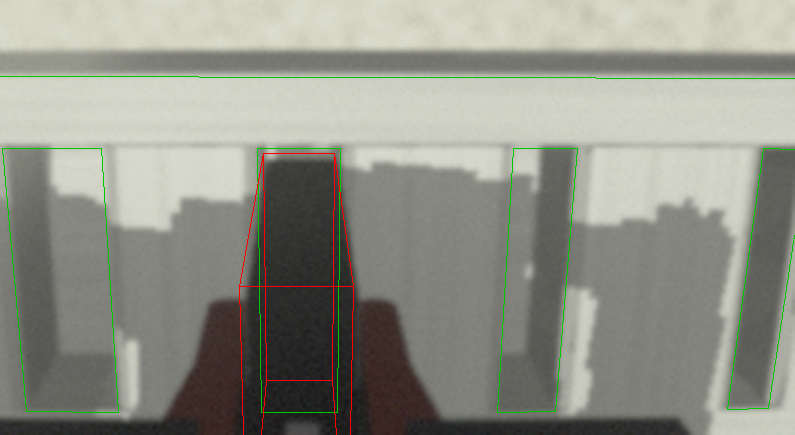

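>>> step_arm(
  commands=[
    [[0,0,0.025],[0,0,0]],
    [[0,0,0.045],[0,0,0]],
    [[0,0,0.065],[0,0,0]],
    [[0,0,0.08],[0,0,0]],
    [[0,0,0.08],[0,0,0]],
  ],
)

```text
t: 9.8
ee_pos: [537.6, 164.5, 59.3]
tool_rot: [0.675, 0.738, -0.0, -0.0]
force: [-0.2, 0.8, -1.5]
opening: 15.9
```

```bash
python3 - <<'E'
from g import *
st()
cmd(*slot(2,55,(0,1.5)))
E
```

```text
t 9.8 q [ 0.24  0.02  1.59 -0.    1.53  0.15] pos [537.6 164.5  59.3] y [ 0.996  0.089 -0.001] z [-0.001 -0.    -1.   ] F [-0.2  0.8 -1.5] op 15.92
cmd [[0.0002, 0.0014, 0.0143], [-0.0001, 0.0001, 0.0001]] dist 4.300357678688217 rows 0.08600715357376433 0.006158842150119191
```

>>> step_arm(
  commands=[
    [[0,0,0.005],[0,0,0]],
    [[0,0,0.01],[0,0,0]],
    [[0,0,0.013],[0,0,0]],
    [[0,0,0.013],[0,0,0]],
  ],
)

```text
t: 10.2
ee_pos: [537.8, 164.5, 56.0]
tool_rot: [0.675, 0.738, -0.0, 0.0]
force: [-1.3, -0.2, 2.8]
opening: 16.1
```

```bash
python3 - <<'E'
from g import *
st()
E
```

```text
t 10.2 q [ 0.24  0.02  1.6  -0.    1.52  0.15] pos [537.8 164.5  56. ] y [ 0.996  0.089 -0.   ] z [-0. -0. -1.] F [-1.3 -0.2  2.8] op 16.14
```

>>> step_arm(
  commands=[
    [[0,0,0],[0,0,0]],
    [[0,0,0],[0,0,0]],
    [[0,0,0],[0,0,0]],
    [[0,0,-0.05],[0,0,0]],
    [[0,0,-0.2],[0,0,0]],
    [[0,0,-0.36],[0,0,0]],
    [[0,0,-0.36],[0,0,0]],
    [[0,0,-0.36],[0,0,0]],
  ],
  jaw=34,
)

```text
t: 11.0
ee_pos: [538.8, 164.9, 167.0]
tool_rot: [0.675, 0.738, 0.002, 0.001]
force: [-0.8, -0.5, -0.1]
opening: 33.9
```

```bash
python3 - <<'E'
from g import *
st(); pic('wrist','w8'); cmd((575,-60,180),rot(.038)); p,M=grasp(0,8,110); print(p)
E
```

```text
t 11.0 q [ 0.24 -0.02  1.44 -0.    1.71  0.15] pos [538.8 164.9 167. ] y [0.996 0.089 0.005] z [ 0.005  0.001 -1.   ] F [-0.8 -0.5 -0.1] op 33.91
cmd [[-0.7567, 0.0564, -0.0508], [0.0002, 0.0, 0.0082]] dist 228.15014546982363 rows 4.563002909396473 0.342389269920252
[ 593.21247972 -206.01911663  134.7890434 ]
```

View pics/w8.png

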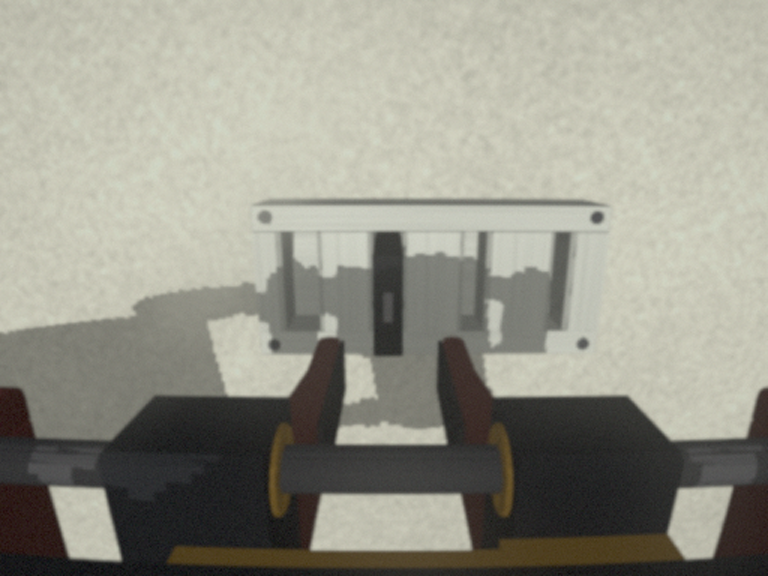

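>>> step_arm(
  commands=[
    [[-0.76,0.056,-0.06],[0.03,0,0.008]],
    [[-0.76,0.056,-0.06],[0.03,0,0.008]],
    [[-0.76,0.056,-0.06],[0.03,0,0.008]],
    [[-0.76,0.056,-0.06],[0.03,0,0.008]],
    [[-0.76,0.056,-0.06],[0.03,0,0.008]],
    [[-0.76,0.056,-0.06],[0.03,0,0.008]],
    [[-0.76,0.056,-0.06],[0.03,0,0.008]],
  ],
  jaw=46,
)

```text
t: 11.75
ee_pos: [574.4, -61.1, 181.1]
tool_rot: [0.691, 0.717, -0.07, -0.065]
force: [-0.5, -0.4, -0.3]
opening: 46.4
```

```bash
python3 - <<'E'
from g import *
st(); cmd(*grasp(0,8,116)); 
E
```

```text
t 11.75 q [-0.14  0.2   1.19 -0.04  1.93 -0.19] pos [574.4 -61.1 181.1] y [ 0.981  0.037 -0.189] z [-0.189 -0.011 -0.982] F [-0.5 -0.4 -0.3] op 46.36
cmd [[-0.4847, 0.0783, 0.1255], [0.0413, 0.0005, -0.0002]] dist 152.03280364805144 rows 3.0406560729610286 1.7321710025541701
```

>>> step_arm(
  commands=[
    [[-0.485,0.078,0.03],[0.0413,0.0005,0]],
    [[-0.485,0.078,0.03],[0.0413,0.0005,0]],
    [[-0.485,0.0783,0.08],[0.0413,0.0005,0]],
    [[-0.485,0.0783,0.1255],[0.0413,0.0005,0]],
    [[-0.485,0.0783,0.1255],[0.0413,0.0005,0]],
    [[-0.485,0.0783,0.1255],[0.0413,0.0005,0]],
    [[-0.485,0.0783,0.1255],[0.0413,0.0005,0]],
  ],
)

```text
t: 12.45
ee_pos: [596.4, -204.1, 142.1]
tool_rot: [0.676, 0.703, -0.16, -0.153]
force: [0.2, -1.1, 1.1]
opening: 46.6
```

```bash
python3 - <<'E'
from g import *
pic('wrist','w9'); st(); cmd(*grasp(0,8,46)); 
E
```

```text
t 12.5 q [-0.3   0.58  0.83 -0.17  2.14 -0.41] pos [ 596.5 -204.4  142.4] y [ 0.901  0.035 -0.432] z [-0.432 -0.018 -0.902] F [ 0.  -0.4 -0.5] op 45.54
cmd [[-0.0046, 0.0003, 0.241], [0.0005, 0.0003, 0.0001]] dist 72.30472829983619 rows 1.4460945659967237 0.02493795106872457
```

View pics/w9.png

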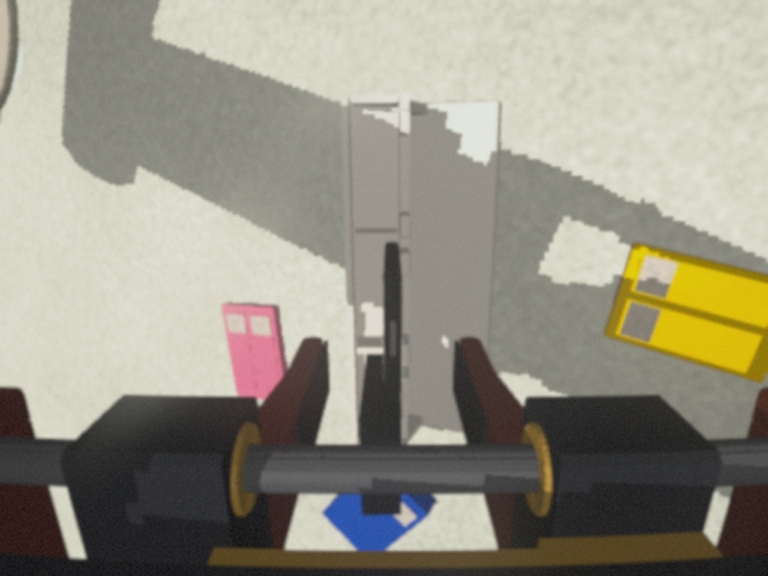

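>>> step_arm(
  commands=[
    [[-0.0096,0,0.13],[0.0005,0.0003,0]],
    [[-0.0096,0,0.241],[0.0005,0.0003,0]],
    [[-0.0096,0,0.241],[0.0005,0.0003,0]],
    [[-0.0096,0,0.241],[0.0005,0.0003,0]],
    [[-0.0096,0,0.241],[0.0005,0.0003,0]],
  ],
)

```text
t: 13.0
ee_pos: [567.2, -208.6, 80.5]
tool_rot: [0.676, 0.703, -0.16, -0.152]
force: [0.6, 0.6, 0.0]
opening: 46.3
```

```bash
python3 - <<'E'
from g import *
st(); cmd(*grasp(0,8,46)); 
E
```

```text
t 13.0 q [-0.32  0.52  1.03 -0.17  2.01 -0.4 ] pos [ 567.2 -208.6   80.5] y [ 0.902  0.035 -0.431] z [-0.43  -0.018 -0.903] F [0.6 0.6 0. ] op 46.32
cmd [[0.0053, -0.0005, 0.0125], [0.0008, 0.0003, 0.0001]] dist 4.060172245938605 rows 0.0812034449187721 0.035227530504769795
```

>>> step_arm(
  commands=[
    [[0,0,0],[0,0,0]],
    [[0,0,0],[0,0,0]],
    [[0,0,0],[0,0,0]],
    [[0,0,0],[0,0,0]],
    [[0,0,0],[0,0,0]],
  ],
  jaw=2,
  grip_force=30,
)

```text
t: 13.5
ee_pos: [567.2, -208.6, 80.4]
tool_rot: [0.676, 0.703, -0.16, -0.153]
force: [0.2, -0.2, 0.8]
opening: 9.6
```

```bash
python3 - <<'E'
from g import *
st(); p,M=grasp(0,8,106);cmd(p,M); cmd((580,-120,190),rot(.05)); print(slot(4,150)[0])
E
```

```text
t 13.5 q [-0.32  0.52  1.03 -0.17  2.01 -0.4 ] pos [ 567.2 -208.6   80.4] y [ 0.902  0.035 -0.431] z [-0.43  -0.018 -0.902] F [ 0.2 -0.2  0.8] op 9.57
cmd [[0.005, 0.0002, -0.1878], [0.0007, 0.0003, 0.0001]] dist 56.3722059822629 rows 1.1274441196452578 0.03350024444908691
cmd [[0.2929, -0.1087, -0.3535], [-0.0709, -0.0001, -0.0017]] dist 141.54265075677029 rows 2.830853015135406 2.971689791403723
(np.float64(645.6794111991609), np.float64(172.69948668702935), 150)
```

>>> step_arm(
  commands=[
    [[0,0,0],[0,0,0]],
    [[0,0,0],[0,0,0]],
    [[0,0,-0.06],[0,0,0]],
    [[0,0,-0.18],[0,0,0]],
    [[0,0,-0.19],[0,0,0]],
    [[0.29,-0.108,-0.35],[-0.071,0,-0.0017]],
    [[0.29,-0.108,-0.35],[-0.071,0,-0.0017]],
    [[0.29,-0.108,-0.35],[-0.071,0,-0.0017]],
    [[0.29,-0.108,-0.35],[-0.071,0,-0.0017]],
    [[0.29,-0.108,-0.35],[-0.071,0,-0.0017]],
    [[0.29,-0.108,-0.35],[-0.071,0,-0.0017]],
  ],
)

```text
t: 14.6
ee_pos: [579.9, -121.5, 187.8]
tool_rot: [0.69, 0.724, -0.0, -0.001]
force: [-1.0, -1.6, -1.1]
opening: 7.7
```

```bash
python3 - <<'E'
from g import *
st(); cmd((610,35,180),rot(RY)); pic('wrist','w10')
E
```

```text
t 14.6 q [-0.26  0.07  1.32  0.    1.76 -0.31] pos [ 579.9 -121.5  187.8] y [ 0.999  0.049 -0.002] z [-0.002  0.001 -1.   ] F [-1.  -1.6 -1.1] op 7.68
cmd [[0.5161, 0.1258, 0.0263], [-0.0003, -0.0001, -0.0064]] dist 159.56697466734138 rows 3.1913394933468275 0.26888199183485556
```

View pics/w10.png

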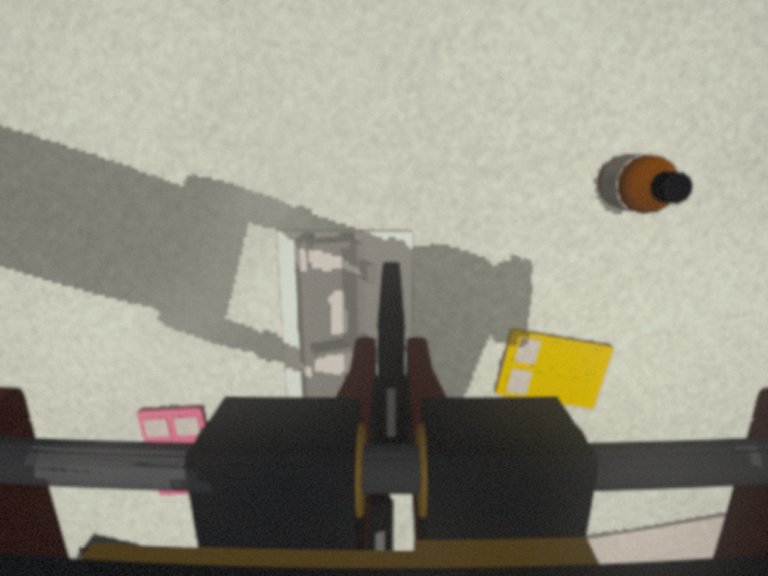

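```bash
python3 - <<'E'
from g import *
st(); cmd(*slot(4,155))
E
```

```text
t 14.65 q [-0.26  0.07  1.32  0.    1.76 -0.31] pos [ 580.2 -121.5  187.6] y [ 0.999  0.049 -0.002] z [-0.002  0.001 -1.   ] F [-0.4 -0.  -0.9] op 7.7
cmd [[0.9689, 0.2661, 0.109], [-0.0004, -0.0002, -0.0064]] dist 303.18750999581164 rows 6.063750199916232 0.26825380648599917
```

>>> step_arm(
  commands=[
    [[0.969,0.266,0],[-0.0004,0,-0.0064]],
    [[0.969,0.266,0],[-0.0004,0,-0.0064]],
    [[0.969,0.266,0],[-0.0004,0,-0.0064]],
    [[0.969,0.266,0],[-0.0004,0,-0.0064]],
    [[0.969,0.266,0],[-0.0004,0,-0.0064]],
    [[0.969,0.266,0.05],[-0.0004,0,-0.0064]],
    [[0.969,0.266,0.109],[-0.0004,0,-0.0064]],
    [[0.969,0.266,0.109],[-0.0004,0,-0.0064]],
    [[0.969,0.266,0.109],[-0.0004,0,-0.0064]],
    [[0.969,0.266,0.109],[-0.0004,0,-0.0064]],
    [[0.969,0.266,0.109],[-0.0004,0,-0.0064]],
  ],
)

```text
t: 15.75
ee_pos: [646.4, 171.6, 156.5]
tool_rot: [0.676, 0.737, 0.001, 0.0]
force: [-0.2, 0.6, -0.6]
opening: 7.8
```

```bash
python3 - <<'E'
from ov3 import *
st(); s=manip.observe(); pic('wrist','w11'); 
draw('w11',8,s['ee_pos'],s['tool_rot'],(160,125,425,270),3,'ov_w11',h=50)
cmd(*slot(4,100)); cmd(*slot(4,86))
E
```

```text
t 15.75 q [0.21 0.27 1.14 0.   1.72 0.12] pos [646.4 171.6 156.5] y [0.996 0.087 0.002] z [ 0.002  0.001 -1.   ] F [-0.2  0.6 -0.6] op 7.82
cmd [[0.0034, -0.0022, 0.1882], [0.0003, -0.0002, -0.0002]] dist 56.46782121279587 rows 1.1293564242559175 0.019814021234713826
cmd [[0.0033, -0.0023, 0.2348], [0.0003, -0.0002, -0.0002]] dist 70.46521094991624 rows 1.4093042189983247 0.019814021234713826
```

View pics/ov_w11.png

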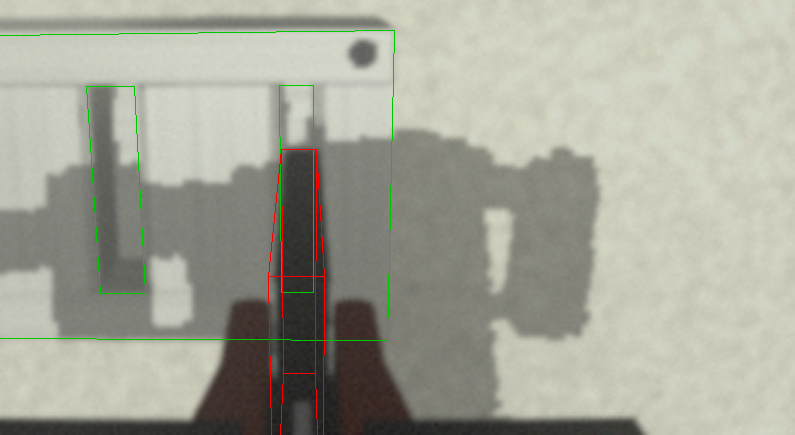

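```bash
python3 - <<'E'
from g import *
st();cmd(*slot(4,101)); cmd(*slot(4,88))
E
```

```text
t 15.8 q [0.21 0.27 1.14 0.   1.72 0.12] pos [646.3 171.7 156.5] y [0.996 0.087 0.002] z [ 0.002  0.002 -1.   ] F [-0.6 -0.1 -1.1] op 7.78
cmd [[0.0034, -0.0022, 0.1848], [0.0003, -0.0002, -0.0002]] dist 55.4680580756606 rows 1.109361161513212 0.019814021234713826
cmd [[0.0033, -0.0023, 0.2282], [0.0003, -0.0002, -0.0002]] dist 68.46551849321928 rows 1.3693103698643854 0.019814021234713826
```

>>> step_arm(
  commands=[
    [[0.0034,-0.0022,0.1],[0.0003,-0.0002,0]],
    [[0.0034,-0.0022,0.18],[0.0003,-0.0002,0]],
    [[0.0034,-0.0022,0.185],[0.0003,-0.0002,0]],
    [[0.0034,-0.0022,0.185],[0.0003,-0.0002,0]],
    [[0.0034,-0.0022,0.2],[0.0003,-0.0002,0]],
    [[0.0034,-0.0022,0.215],[0.0003,-0.0002,0]],
    [[0.0034,-0.0022,0.228],[0.0003,-0.0002,0]],
    [[0.0034,-0.0022,0.228],[0.0003,-0.0002,0]],
    [[0.0034,-0.0022,0.228],[0.0003,-0.0002,0]],
  ],
)

```text
t: 16.7
ee_pos: [645.7, 172.8, 88.0]
tool_rot: [0.676, 0.737, 0.0, 0.0]
force: [-0.6, -0.3, 0.2]
opening: 7.6
```

```bash
python3 - <<'E'
from ov3 import *
s=manip.observe(); pic('wrist','w12'); st();cmd(*slot(4,63)); 
draw('w12',8,s['ee_pos'],s['tool_rot'],(160,125,425,270),3,'ov_w12',h=50)
E
```

```text
t 16.75 q [0.21 0.29 1.25 0.   1.61 0.12] pos [645.7 172.8  88.1] y [0.996 0.087 0.   ] z [ 0.  0. -1.] F [-0.4  0.4 -0.4] op 8.02
cmd [[-0.0002, -0.0002, 0.0837], [0.0001, -0.0, -0.0002]] dist 25.09905339538698 rows 0.5019810679077397 0.010534541975005437
```

View pics/ov_w12.png

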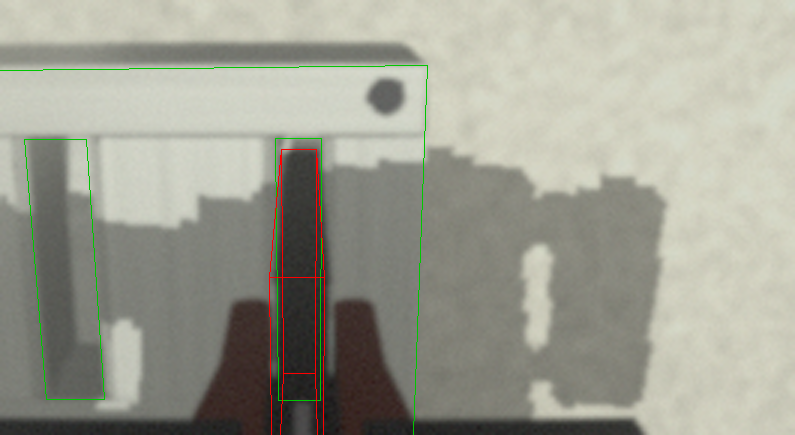

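>>> step_arm(
  commands=[
    [[0,0,0.02],[0,0,0]],
    [[0,0,0.04],[0,0,0]],
    [[0,0,0.06],[0,0,0]],
    [[0,0,0.082],[0,0,0]],
    [[0,0,0.082],[0,0,0]],
    [[0,0,0.082],[0,0,0]],
  ],
)

```text
t: 17.35
ee_pos: [645.6, 172.8, 63.1]
tool_rot: [0.676, 0.737, -0.0, -0.0]
force: [-0.5, -1.2, -1.0]
opening: 7.5
```

>>> step_arm(
  commands=[
    [[0,0,0.004],[0,0,0]],
    [[0,0,0.008],[0,0,0]],
    [[0,0,0.012],[0,0,0]],
    [[0,0,0.012],[0,0,0]],
  ],
)

```text
t: 17.75
ee_pos: [645.6, 172.7, 59.4]
tool_rot: [0.676, 0.737, -0.0, -0.0]
force: [1.1, 0.7, -1.1]
opening: 7.6
```

>>> step_arm(
  commands=[
    [[0,0,0.002],[0,0,0]],
    [[0,0,0.004],[0,0,0]],
    [[0,0,0.004],[0,0,0]],
  ],
)

```text
t: 18.05
ee_pos: [645.8, 172.7, 59.4]
tool_rot: [0.676, 0.737, 0.0, 0.0]
force: [-1.7, -0.2, 5.9]
opening: 7.6
```

>>> step_arm(
  commands=[
    [[0,0,0],[0,0,0]],
    [[0,0,0],[0,0,0]],
    [[0,0,0],[0,0,0]],
    [[0,0,-0.05],[0,0,0]],
    [[0,0,-0.2],[0,0,0]],
    [[0,0,-0.36],[0,0,0]],
    [[0,0,-0.36],[0,0,0]],
    [[0,0,-0.36],[0,0,0]],
    [[0,0,-0.36],[0,0,0]],
  ],
  jaw=34,
)

```text
t: 18.95
ee_pos: [645.3, 172.6, 166.3]
tool_rot: [0.676, 0.737, -0.0, -0.0]
force: [-0.1, -0.7, -0.2]
opening: 34.4
```

```bash
python3 - <<'E'
from g import *
pic('wrist','w13'); st(); cmd((600,-110,185),rot(.038,.2)); cmd(*grasp(68,20,116))
E
```

```text
t 19.0 q [0.21 0.27 1.13 0.   1.74 0.12] pos [645.  172.6 165.5] y [ 0.996  0.087 -0.002] z [-0.002 -0.    -1.   ] F [-0.3  0.   1. ] op 34.08
cmd [[-0.9252, -0.2318, -0.0643], [0.0314, 0.0008, 0.0078]] dist 286.8011782183144 rows 5.736023564366288 1.3586956170237434
cmd [[-1.468, -0.3025, 0.0767], [0.0712, 0.0018, 0.0077]] dist 450.2371400116897 rows 9.004742800233792 3.0036036959098444
```

View pics/w13.png

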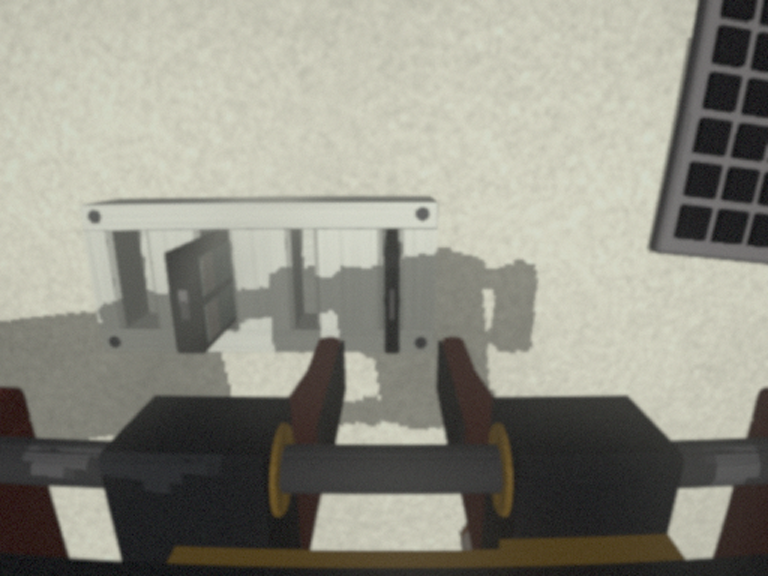

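Both stand in their slots. On to the third (20 mm estimate).

>>> step_arm(
  commands=[
    [[-0.925,-0.232,-0.064],[0.0314,0,0.0078]],
    [[-0.925,-0.232,-0.064],[0.0314,0,0.0078]],
    [[-0.925,-0.232,-0.064],[0.0314,0,0.0078]],
    [[-0.925,-0.232,-0.064],[0.0314,0,0.0078]],
    [[-0.925,-0.232,-0.064],[0.0314,0,0.0078]],
    [[-0.925,-0.232,-0.064],[0.0314,0,0.0078]],
    [[-0.925,-0.232,-0.064],[0.0314,0,0.0078]],
    [[-0.925,-0.232,-0.064],[0.0314,0,0.0078]],
    [[-0.925,-0.232,-0.064],[0.0314,0,0.0078]],
  ],
  jaw=50,
)

```text
t: 19.9
ee_pos: [599.8, -108.8, 183.7]
tool_rot: [0.69, 0.717, -0.074, -0.068]
force: [-0.0, 0.4, 0.1]
opening: 49.9
```

```bash
python3 - <<'E'
from g import *
st(); cmd(*grasp(68,20,116)); 
E
```

```text
t 19.9 q [-0.21  0.3   1.08 -0.06  1.96 -0.26] pos [ 599.8 -108.8  183.7] y [ 0.979  0.038 -0.2  ] z [-0.2   -0.012 -0.98 ] F [-0.   0.4  0.1] op 49.89
cmd [[-0.5491, -0.016, 0.1449], [0.0396, 0.0007, 0.0001]] dist 170.4468496322483 rows 3.408936992644966 1.6585295626380856
```

>>> step_arm(
  commands=[
    [[-0.554,-0.016,0.03],[0.0396,0.0007,0]],
    [[-0.554,-0.016,0.03],[0.0396,0.0007,0]],
    [[-0.554,-0.016,0.08],[0.0396,0.0007,0]],
    [[-0.554,-0.016,0.145],[0.0396,0.0007,0]],
    [[-0.554,-0.016,0.145],[0.0396,0.0007,0]],
    [[-0.554,-0.016,0.145],[0.0396,0.0007,0]],
    [[-0.554,-0.016,0.145],[0.0396,0.0007,0]],
    [[-0.554,-0.016,0.145],[0.0396,0.0007,0]],
  ],
)

```text
t: 20.7
ee_pos: [594.1, -273.8, 145.0]
tool_rot: [0.675, 0.703, -0.16, -0.153]
force: [0.3, 0.0, 0.2]
opening: 50.3
```

```bash
python3 - <<'E'
from g import *
pic('wrist','w14'); st(); p,M=grasp(68,20,46); cmd(p-[0,1.5,0],M); 
E
```

```text
t 20.75 q [-0.39  0.65  0.75 -0.22  2.15 -0.51] pos [ 594.  -274.   144.8] y [ 0.901  0.036 -0.433] z [-0.432 -0.019 -0.902] F [-0.7  0.5 -0.1] op 50.17
cmd [[-0.0045, -0.0008, 0.2408], [0.0004, 0.0003, 0.0003]] dist 72.25278359861693 rows 1.4450556719723386 0.025985394935796137
```

View pics/w14.png

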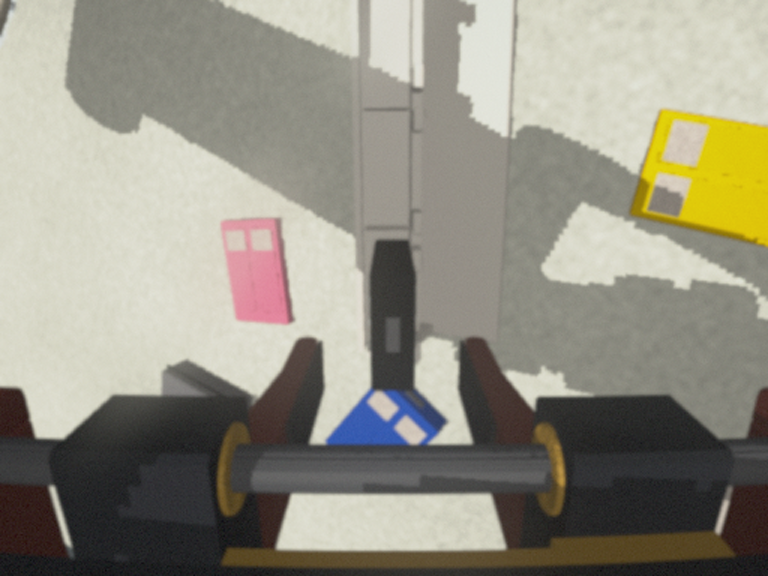

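>>> step_arm(
  commands=[
    [[-0.0045,0,0.13],[0.0004,0.0003,0]],
    [[-0.0045,0,0.24],[0.0004,0.0003,0]],
    [[-0.0045,0,0.24],[0.0004,0.0003,0]],
    [[-0.0045,0,0.24],[0.0004,0.0003,0]],
    [[-0.0045,0,0.24],[0.0004,0.0003,0]],
  ],
)

```text
t: 21.25
ee_pos: [564.7, -276.9, 83.0]
tool_rot: [0.676, 0.703, -0.16, -0.152]
force: [0.2, 0.3, -0.5]
opening: 49.9
```

>>> step_arm(
  commands=[
    [[0,0,0],[0,0,0]],
    [[0,0,0],[0,0,0]],
    [[0,0,0],[0,0,0]],
    [[0,0,0],[0,0,0]],
    [[0,0,0],[0,0,0]],
    [[0,0,0],[0,0,0]],
  ],
  jaw=8,
  grip_force=30,
)

```text
t: 21.85
ee_pos: [564.9, -277.0, 83.3]
tool_rot: [0.676, 0.703, -0.16, -0.152]
force: [1.1, -1.0, 1.4]
opening: 20.0
```

```bash
python3 - <<'E'
from g import *
st(); p,M=grasp(68,20,46);print('h err'); cmd(p,M); cmd((560,-170,195),rot(.05)); print(slot(1,150)[0])
E
```

```text
t 21.85 q [-0.41  0.57  0.96 -0.21  2.01 -0.5 ] pos [ 564.9 -277.    83.3] y [ 0.902  0.036 -0.43 ] z [-0.43  -0.019 -0.903] F [ 1.1 -1.   1.4] op 20.03
h err
cmd [[0.0061, -0.0018, 0.0138], [0.0008, 0.0004, 0.0002]] dist 4.552769129607796 rows 0.09105538259215593 0.04020076403916079
cmd [[0.3563, -0.1623, -0.336], [-0.0708, -0.0, -0.0016]] dist 154.76678638125492 rows 3.0953357276250983 2.967943219114539
(np.float64(484.3205888008391), np.float64(158.30051331297065), 150)
```

Thickness 20.0 mm → slot 1. Lift.

>>> step_arm(
  commands=[
    [[0,0,-0.06],[0,0,0]],
    [[0,0,-0.18],[0,0,0]],
    [[0,0,-0.19],[0,0,0]],
    [[0.356,-0.162,-0.336],[-0.0708,0,-0.0016]],
    [[0.356,-0.162,-0.336],[-0.0708,0,-0.0016]],
    [[0.356,-0.162,-0.336],[-0.0708,0,-0.0016]],
    [[0.356,-0.162,-0.336],[-0.0708,0,-0.0016]],
    [[0.356,-0.162,-0.336],[-0.0708,0,-0.0016]],
    [[0.356,-0.162,-0.336],[-0.0708,0,-0.0016]],
    [[0.356,-0.162,-0.336],[-0.0708,0,-0.0016]],
  ],
)

```text
t: 22.85
ee_pos: [560.0, -170.6, 192.8]
tool_rot: [0.689, 0.724, -0.001, -0.002]
force: [0.2, -0.2, -1.7]
opening: 20.0
```

```bash
python3 - <<'E'
from g import *
st(); cmd((500,90,185),rot(RY))
E
```

```text
t 22.85 q [-0.35  0.05  1.32 -0.    1.77 -0.4 ] pos [ 560.  -170.6  192.8] y [ 0.999  0.049 -0.004] z [-0.004  0.001 -1.   ] F [ 0.2 -0.2 -1.7] op 19.97
cmd [[0.8774, -0.1568, 0.0278], [-0.0006, -0.0002, -0.0063]] dist 267.5311193007611 rows 5.350622386015221 0.2648440863236466
```

>>> step_arm(
  commands=[
    [[0.877,-0.157,0.028],[-0.0006,0,-0.0063]],
    [[0.877,-0.157,0.028],[-0.0006,0,-0.0063]],
    [[0.877,-0.157,0.028],[-0.0006,0,-0.0063]],
    [[0.877,-0.157,0.028],[-0.0006,0,-0.0063]],
    [[0.877,-0.157,0.028],[-0.0006,0,-0.0063]],
    [[0.877,-0.157,0.028],[-0.0006,0,-0.0063]],
    [[0.877,-0.157,0.028],[-0.0006,0,-0.0063]],
    [[0.877,-0.157,0.028],[-0.0006,0,-0.0063]],
  ],
)

```text
t: 23.65
ee_pos: [500.5, 89.5, 183.8]
tool_rot: [0.675, 0.738, -0.001, -0.001]
force: [0.2, -0.9, -0.4]
opening: 19.8
```

```bash
python3 - <<'E'
from g import *
st(); cmd(*slot(1,160))
E
```

```text
t 23.65 q [ 0.11 -0.16  1.54  0.    1.76  0.02] pos [500.5  89.5 183.8] y [ 0.996  0.089 -0.003] z [-0.003  0.    -1.   ] F [ 0.2 -0.9 -0.4] op 19.76
cmd [[0.233, -0.033, 0.0794], [-0.0004, -0.0001, 0.0001]] dist 74.51450506513483 rows 1.4902901013026966 0.01844172587522583
```

>>> step_arm(
  commands=[
    [[0.233,-0.033,0.04],[-0.0004,0,0]],
    [[0.233,-0.033,0.079],[-0.0004,0,0]],
    [[0.233,-0.033,0.079],[-0.0004,0,0]],
    [[0.233,-0.033,0.079],[-0.0004,0,0]],
    [[0.233,-0.033,0.079],[-0.0004,0,0]],
  ],
)

```text
t: 24.15
ee_pos: [485.2, 156.8, 160.6]
tool_rot: [0.675, 0.737, 0.0, 0.0]
force: [-0.1, -0.7, -2.1]
opening: 20.0
```

```bash
python3 - <<'E'
from ov3 import *
pic('wrist','w15');st(); s=manip.observe();  
draw('w15',20,s['ee_pos'],s['tool_rot'],(160,125,425,270),3,'ov_w15',h=50)
cmd(*slot(1,102)); cmd(*slot(1,88))
E
```

```text
t 24.2 q [ 0.25 -0.16  1.58  0.    1.72  0.16] pos [485.2 156.9 160.8] y [0.996 0.087 0.001] z [ 0.001  0.    -1.   ] F [ 0.9  0.2 -1.4] op 19.28
cmd [[0.0049, -0.0026, 0.196], [0.0001, -0.0, -0.0002]] dist 58.81976116420597 rows 1.1763952232841195 0.011192419944392004
cmd [[0.0049, -0.0027, 0.2427], [0.0001, -0.0, -0.0002]] dist 72.81527982113663 rows 1.4563055964227325 0.011192419944392004
```

View pics/ov_w15.png

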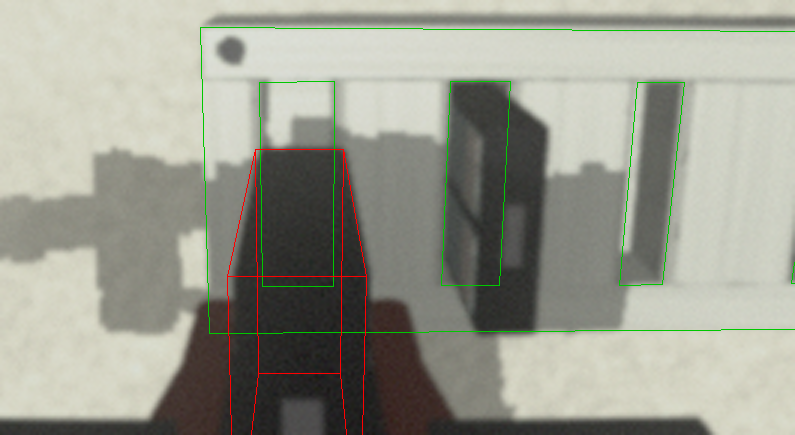

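Aligned well; descend in stages.

>>> step_arm(
  commands=[
    [[0.0049,-0.0026,0.1],[0,0,-0.0002]],
    [[0.0049,-0.0026,0.185],[0,0,-0.0002]],
    [[0.0049,-0.0026,0.196],[0,0,-0.0002]],
    [[0.0049,-0.0026,0.196],[0,0,-0.0002]],
    [[0.0049,-0.0026,0.21],[0,0,-0.0002]],
    [[0.0049,-0.0026,0.225],[0,0,-0.0002]],
    [[0.0049,-0.0026,0.242],[0,0,-0.0002]],
    [[0.0049,-0.0026,0.242],[0,0,-0.0002]],
    [[0.0049,-0.0026,0.242],[0,0,-0.0002]],
  ],
)

```text
t: 25.1
ee_pos: [484.4, 158.4, 88.3]
tool_rot: [0.675, 0.738, 0.0, 0.0]
force: [-0.1, -0.6, -2.0]
opening: 19.8
```

```bash
python3 - <<'E'
from g import *
st(); cmd(*slot(1,63))
E
```

```text
t 25.1 q [ 0.25 -0.14  1.7  -0.    1.58  0.16] pos [484.4 158.4  88.3] y [0.996 0.089 0.001] z [ 0.001  0.    -1.   ] F [-0.1 -0.6 -2. ] op 19.76
cmd [[-0.0002, -0.0004, 0.0842], [0.0002, -0.0, -0.0]] dist 25.250688536656536 rows 0.5050137707331307 0.006715932218560429
```

>>> step_arm(
  commands=[
    [[0,0,0.02],[0,0,0]],
    [[0,0,0.04],[0,0,0]],
    [[0,0,0.06],[0,0,0]],
    [[0,0,0.083],[0,0,0]],
    [[0,0,0.083],[0,0,0]],
    [[0,0,0.083],[0,0,0]],
  ],
)

```text
t: 25.7
ee_pos: [484.3, 158.3, 63.0]
tool_rot: [0.675, 0.738, 0.0, 0.0]
force: [1.6, 0.1, -1.4]
opening: 19.8
```

>>> step_arm(
  commands=[
    [[0,0,0.004],[0,0,0]],
    [[0,0,0.008],[0,0,0]],
    [[0,0,0.012],[0,0,0]],
    [[0,0,0.012],[0,0,0]],
  ],
)

```text
t: 26.1
ee_pos: [484.5, 158.4, 59.6]
tool_rot: [0.675, 0.738, 0.0, 0.0]
force: [-0.1, 0.1, -1.0]
opening: 20.1
```

>>> step_arm(
  commands=[
    [[0,0,0.002],[0,0,0]],
    [[0,0,0.004],[0,0,0]],
    [[0,0,0.004],[0,0,0]],
  ],
)

```text
t: 26.4
ee_pos: [484.5, 158.4, 59.6]
tool_rot: [0.675, 0.738, 0.001, 0.0]
force: [-3.3, -0.5, 6.0]
opening: 20.1
```

>>> step_arm(
  commands=[
    [[0,0,0],[0,0,0]],
    [[0,0,0],[0,0,0]],
    [[0,0,0],[0,0,0]],
    [[0,0,-0.05],[0,0,0]],
    [[0,0,-0.2],[0,0,0]],
    [[0,0,-0.36],[0,0,0]],
    [[-0.3,0,-0.5],[0,0,0]],
    [[-0.6,0,-0.5],[0,0,0]],
    [[-0.6,0,-0.5],[0,0,0]],
    [[-0.6,0,-0.5],[0,0,0]],
  ],
  jaw=36,
)

```text
t: 27.4
ee_pos: [500.4, -23.5, 211.7]
tool_rot: [0.675, 0.737, 0.001, 0.002]
force: [-0.6, -0.2, -0.2]
opening: 36.0
```

```bash
python3 - <<'E'
from h import *
d=pic('scene','s16'); t=pic('top','t16'); st()
c=lambda d,x0,y0,x1,y1,s:cv2.resize(d['image'][y0:y1,x0:x1,::-1],None,fx=s,fy=s,interpolation=cv2.INTER_CUBIC)
cv2.imwrite('pics/s16c.png',c(d,230,110,340,210,7)); cv2.imwrite('pics/t16c.png',c(t,170,120,260,230,5))
E
```

```text
t 27.5 q [-0.12 -0.18  1.51 -0.    1.8  -0.2 ] pos [500.7 -24.8 211.6] y [0.997 0.083 0.004] z [ 0.004 -0.001 -1.   ] F [-0.4  0.4  0.2] op 36.03
```

View pics/s16.png

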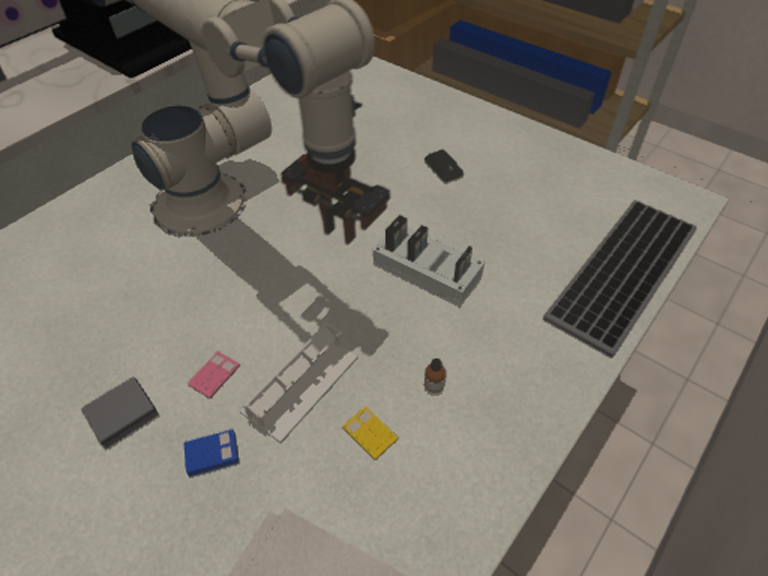

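View pics/s16c.png

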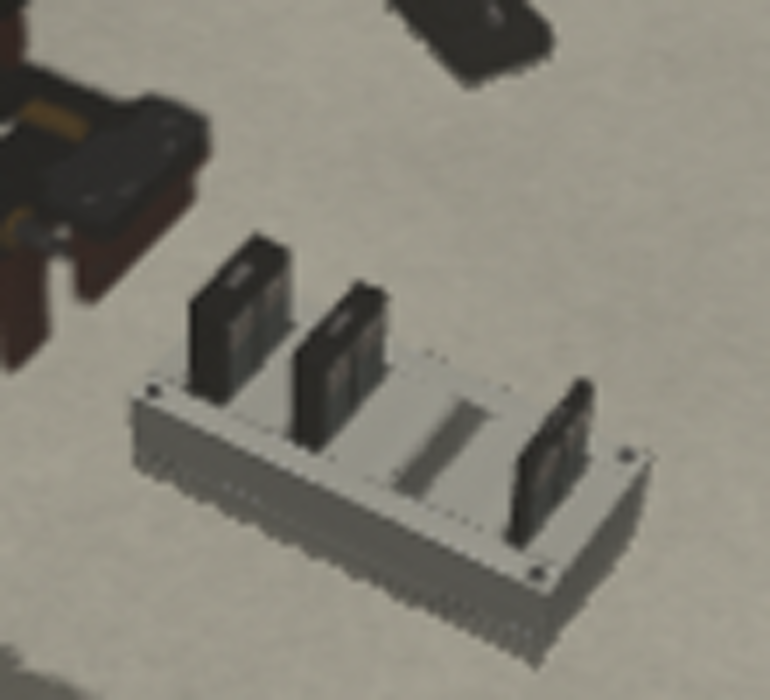

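View pics/t16c.png

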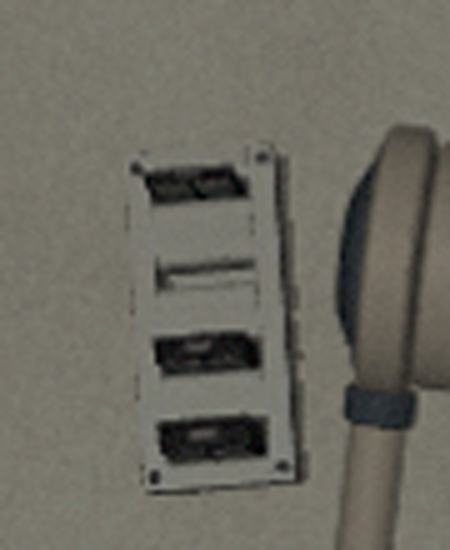

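```bash
python3 -c "
from station import manip
print(manip.finish_job())"
```

```text
the job is handed in; nothing more can be done
None
```

All three carriers now stand upright in the rack, same edge down, each in the narrowest slot it fits. I handed the job in at about 27.5 s of the 72 s.

| Tray pocket (world y) | Jaw reading when gripped | Thickness | Slot |
|---|---|---|---|
| about −141 mm | 15.7–15.9 mm | 16 mm | 2 |
| about −209 mm | 7.7 mm | 8 mm | 4 |
| about −277 mm | 20.0 mm | 20 mm | 1 |

- **Seating:** each carrier went down without resistance until it met the slot floor, at the height I expected to within about 0.4 mm. The force there was 3–6 N, and I let go only then.
- **Final pictures:** the scene and top views show all three standing upright in slots 1, 2 and 4, with slot 3 empty, the tray clear and the gripper away from the rack. The bottle, mouse, grey slide box and coloured look-alikes look undisturbed.
- **What disagreed or went wrong:**
  - The top and wrist cameras put the rack 1.7 mm apart in x. I worked close to the wrist camera's value.
  - The first grip on the 16 mm carrier was about 16 mm too high because the arm had not settled. I opened, went lower and gripped again.
  - I did not measure seating separately in the final pictures. It rests on the contact heights and on how the carriers look.

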